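# Put away the sanding blocks and pigment jars after polishing a lacquer panel

## Task

Clear the polishing things off the bench: first open both containers, drawing the slide box's cover fully back and laying the tin's lid flat on the cork mat. Then put every sanding block into the slide box's compartment and every pigment jar into the tin, and at the end slide the cover fully home and seat the lid on the tin again. Leave the other things on the bench where they are.

Things in the scene. Friction and masses are not known exactly. Their poses are not given: they have to be found in the camera images.
- slidebox: Fixed wooden slide box 303 x 190 x 62 mm. Origin: under the compartment's centre, on the bench; x runs along the slide, away from the robot. Compartment (blue lining) inside x -72 to 72, y -88 to 88 mm, floor 5 mm up, end walls 50 mm high; 7 mm side rails 62 mm high run the whole length, x -78 to 225 mm. From x 72 to 225 mm it is a solid deck 50 mm high that carries the open cover.
- cover (a joint): Flat dark wooden cover (154 x 173 x 6 mm, top 57 mm above the bench) that slides in the rails along the slide box's +x. 0 = fully home, compartment shut; 0.145 m = fully drawn back, compartment open. Light friction, 1.5 N; stays where it is left. Blocks 28 mm high lying flat pass under it (underside at 51 mm).
- cover_handle (a point): Centre of the brass bar on the cover: 16 mm along x, 70 mm along y (slide box axes), 26 mm high, 57 to 83 mm above the bench. It is at x = joint value, y = 0 in the slide box's frame. Axes as the slide box's.
- tin: Fixed green oblong tin, open-topped under its loose lid, 192 (x) x 122 (y) x 66 mm high, wall and floor 5 mm (inside 182 x 112). Origin: centre of its underside on the bench.
- lid_handle (a point): Centre of the wooden bar (70 along lid x, 16 along y, 26 mm high) on the tin's loose green lid, 0.2 kg. Lid plate 196 x 126 x 4 mm, its top 13 mm under this point; below it a plug 170 x 100 x 8 mm drops into the tin's mouth, underside 25 mm under this point. Seated on the tin, long sides together, either way round, this point is 83 mm above the bench; on the mat 28 mm.
- mat: Cork mat fixed flat on the bench, 150 (x) x 220 (y) x 3 mm. Origin: centre of its underside.
- block0_mid (a point): Centre of a loose sanding block, black foam body on a thin cork sole, 70 (x) x 36 (y) x 28 mm high, 0.1 kg; may be absent.
- block1_mid (a point): Centre of a loose sanding block, grey foam body on a thin cork sole, 70 (x) x 36 (y) x 28 mm high, 0.1 kg; may be absent.
- block2_mid (a point): Centre of a loose sanding block, terracotta foam body on a thin cork sole, 70 (x) x 36 (y) x 28 mm high, 0.1 kg; may be absent.
- block3_mid (a point): Centre of a loose sanding block, blue foam body on a thin cork sole, 70 (x) x 36 (y) x 28 mm high, 0.1 kg; may be absent.
- jar0_mid (a point): Centre of a loose closed pigment jar, cylinder 44 mm across, 46 mm high, amber with a red cap, about 0.12 kg; stands upright; may be absent.
- jar1_mid (a point): Centre of a loose closed pigment jar, cylinder 44 mm across, 46 mm high, clear with a black cap, about 0.12 kg; stands upright; may be absent.
- jar2_mid (a point): Centre of a loose closed pigment jar, cylinder 44 mm across, 46 mm high, green glass with a white cap, about 0.12 kg; stands upright; may be absent.
- dish: White ceramic dish, 72 mm across, 26 mm high; origin at its underside. Not part of the job: leave alone.
- tape: Yellow roll of tape lying flat, 68 mm across, 24 mm high; origin at its underside. Leave alone.
- scissors: Red-handled scissors lying flat, 150 mm long; leave alone.
- ruler: Green plastic ruler lying flat, 250 x 30 x 4 mm; leave alone.

How it is judged:
By the outcome, as a careful person would: the job done as asked, in the order asked, and still so for the second after the job is handed in, with the robot touching nothing.
Of block0, block1, block2, block3 only 2 to 3 are there at a start; the rules pass over those that are not, and their reading is None.
Of jar0, jar1, jar2 only 1 to 2 are there at a start; the rules pass over those that are not, and their reading is None.
At some moment in a run one of block0, block1, block2, block3, jar0, jar1, jar2 may be knocked a few centimetres aside while the robot is not near it.
It also fails if it takes over 210 s, if anything falls off the work surface, if the arm or the gripper's body presses on something with over 40 N, if the wrist force passes 120 N, or if a joint passes its speed limit or range.

## Robot

A 6-joint arm with a two-finger parallel gripper is mounted at the origin on the work surface. World frame = base frame: x ahead of the robot, y to its left, z up, the work surface at z = 0. Lengths are in m, angles in degrees, forces in N, time in s.
With the tool pointing down it reaches from about 0.375 to 0.9 m from the base axis. Payload 3.1 kg.
Tool frame: the origin (TCP) lies at the very end of the fingers, on their centre line; the grasp point (between the pads) lies grip_point_offset behind it (grip_point_offset is the distance from the TCP to the grasp point, in m); z points along the fingers, y is the line along which they close (so a half turn about z gives the same grasp; the last joint's range is limited). The gripper opens to 87 mm and grips with 3 to 60 N. Pads are 19 mm wide; open, the fingers measure 117 mm over their backs; the gripper's body (75 mm by 190 mm) begins 51 mm behind the grasp point.
Start: joints at [-10.227, 30.224, 82.088, -0, 67.689, -10.227], TCP at [0.625, 0, 0.223] pointing down, gripper open.
Joint ranges: [-176.69, 176.69], [-43.24, 126.21], [12.49, 139.97], [-82, 262], [0, 151.66], [-163.58, 163.58]. Speed limits (degrees/s): [159.86, 159.86, 180, 180, 180, 180].

## Interface

Orientations are given as a 3x3 rotation matrix whose columns are the frame's x, y, z axes.
In Python, from rig import * gives the robot as it stands.
- The arm moves only by the tool move_arm, never from a script. Its argument "increments" is a list of rows, each a list of 3 entries, a list of its own where there are three numbers: the shift along the tool's x, y, z in units of 30 mm (1.0 is 30 mm), then the turn, a rotation vector about the tool's x, y, z in units of 120 degrees (1.0 is 120 degrees), then the closure, from 0 (fully open) to 1 (shut). A call has 1 to 20 rows; each row shifts and turns the commanded pose from where the row before left it, along the tool's axes as they then stand; what a row does not reach is not made up. A row lasts 1/12 s, in which the tool goes at most 41.7 mm and 7.16 degrees, less where a joint would pass 70% of its speed; a pose out of reach is approached as far as the arm can. A call with a number of a shift or a turn outside -1 to 1 is refused whole. A call with a gripper value outside its range is refused whole. The fingers move at their own pace and stop on an object; the grip force is fixed at half the most. Time passes only in rows, so rows that do not move let the fingers close. It gives the time, the measured TCP pose, the force, the opening and the grip force at its end, in the units of the state.
- read_state(): the state, without advancing time (a new reading comes with each control period).
- capture(name): name is "scene" or "side" or "wrist"; returns a dict with "img" (480x640x3 uint8, red, green, blue), "mtx" (3x3 intrinsics, pixels), "eye" and "rotation" of the camera in the world. Camera axes: x right, y down, z forward; pixel columns grow to the right and rows downward; lengths in m; the calibration is good to about 2 mm. A picture is of the moment at which its call begins. There is no depth.
- hand_in(): hands the job in; it is judged then, once.
Trained networks look in a picture, given as the dict that the camera call returned (one of the last four; its "shot" number tells which), for a name from the list of things; names that differ only in an ending like _2 or _b are one class to them, and where a whole thing is asked for, a point or a joint stands for the part that bears it (a point fixed in the world has none). Each returns a list of dicts, best first, with "confidence" (0 to 1); they miss things now and then, are a little off and sometimes report something else, mostly with a low value. They report only what shows in the picture. A call takes as long as a camera call.
- search_frame(picture, label): "extent" ([left, top, right, bottom] as shares, 0 to 1, of the picture: columns of its width, rows of its height, round what is visible of it).
- pinpoint(picture, label): "xy" ([column, row] as shares, 0 to 1, of the picture: columns of its width, rows of its height: a listed point, or the origin of a listed thing).
The state is a dict: "time_s": time; "joint_positions": joint angles; "qvel": joint speeds; "tau": joint torques, N m; "position": TCP position; "tcp_rot": TCP orientation; "force": force on the tool from outside, world axes, zero at the start; "moment": the same for the moment, N m; "opening": opening from 0.0 (shut) to 1.0 (fully open); "grasp_force": force on a finger pad.
Only numpy, scipy, OpenCV 4.12 (cv2) and the standard library are available. Lean on these libraries where they do the work, as an engineer would, in place of code of your own. Each camera call takes 0.05 s, during which the arm holds its last target. There are 200 camera calls.

## Working session

There is one attempt and no reset: what is moved stays moved. The work goes in short steps, Python scripts to look and compute and a tool call to move; the robot and the scene stay as the last step left them, time stands still between calls to the robot, and variables do not carry over. Pictures are saved under pics/ and viewed, at most 14 in all, crops included, and the job is handed in when it is done.

Besides the shell and the picture viewer there is one more tool, called after "Call:" in YAML: its name, and indented under it one key for each argument. move_arm: Moves the arm, as the interface text tells. Its arguments: {"type":"object","properties":{"increments":{"type":"array"}},"required":["increments"]}

```bash
ls; mkdir -p pics; cat > h.py <<'E'
from rig import *
import numpy as np, cv2
def ray(c,xy,z):
    K=np.array(c["mtx"]);R=np.array(c["rotation"]);e=np.array(c["eye"])
    d=R@np.linalg.inv(K)@np.array([xy[0]*640,xy[1]*480,1]);return e+d*(z-e[2])/d[2]
def save(c,n): cv2.imwrite(f"pics/{n}.png",cv2.cvtColor(np.asarray(c["img"]),cv2.COLOR_RGB2BGR))
def proj(c,p):
    K=np.array(c["mtx"]);R=np.array(c["rotation"]);q=K@(R.T@(np.array(p)-np.array(c["eye"])));return q[:2]/q[2]
Z=dict(slidebox=0,cover_handle=.07,tin=0,lid_handle=.083,mat=0,dish=0,tape=0,scissors=.005,ruler=.002,
 **{f"block{i}_mid":.014 for i in range(4)},**{f"jar{i}_mid":.023 for i in range(3)})
E
python3 - <<'E'
from h import *
s=read_state();print({k:np.round(v,3).tolist() for k,v in s.items()})
try: print(grip_point_offset)
except Exception as e: print(e)
for n in("scene","side"):
    c=capture(n);save(c,n+"0");print(n,np.round(c["eye"],3),np.round(c["rotation"],2).tolist())
    for k,z in Z.items():
        r=pinpoint(c,k)
        print(k,[(round(x["confidence"],2),np.round(np.array(x["xy"])*[640,480]).tolist(),np.round(ray(c,x["xy"],z),3)[:2].tolist()) for x in r[:2]])
E
```

```text
pics
{'time_s': 0.0, 'joint_positions': [-10.228, 30.28, 82.158, -0.001, 67.689, -10.227], 'qvel': [-0.077, 0.045, 0.03, -0.06, 0.018, 0.026], 'tau': [-0.001, -44.005, -17.659, 0.063, 0.058, -0.0], 'position': [0.624, 0.0, 0.222], 'tcp_rot': [[0.0, 1.0, -0.002], [1.0, -0.0, 0.0], [0.0, -0.002, -1.0]], 'force': [-0.584, 0.443, -0.006], 'moment': [-0.021, -0.007, -0.037], 'grasp_force': 0.0, 'opening': 1.0}
0.0187
scene [1.354 0.042 0.604] [[-0.04, 0.56, -0.83], [1.0, 0.01, -0.04], [-0.01, -0.83, -0.56]]
slidebox []
cover_handle [(0.64, [179.0, 230.0], [0.507, -0.288])]
tin [(0.57, [440.0, 284.0], [0.594, 0.263]), (0.45, [180.0, 232.0], [0.409, -0.324])]
lid_handle [(0.56, [448.0, 250.0], [0.591, 0.268]), (0.45, [375.0, 293.0], [0.725, 0.119])]
mat [(0.66, [453.0, 221.0], [0.343, 0.342]), (0.55, [269.0, 266.0], [0.54, -0.092])]
dish [(0.9, [319.0, 306.0], [0.667, 0.019])]
tape [(0.71, [357.0, 248.0], [0.468, 0.1])]
scissors [(0.68, [396.0, 342.0], [0.763, 0.156]), (0.22, [317.0, 307.0], [0.676, 0.016])]
ruler [(0.91, [255.0, 353.0], [0.792, -0.087])]
block0_mid []
block1_mid [(0.83, [2
[... 400 characters left out ...]
293.0, 386.0], [0.473, -0.275])]
cover_handle [(0.81, [313.0, 361.0], [0.503, -0.284])]
tin [(0.96, [326.0, 209.0], [0.593, 0.271])]
lid_handle [(0.74, [326.0, 183.0], [0.59, 0.264])]
mat [(0.6, [232.0, 201.0], [0.344, 0.333])]
dish [(0.62, [373.0, 267.0], [0.668, 0.021])]
tape [(0.6, [276.0, 251.0], [0.456, 0.098])]
scissors [(0.72, [401.0, 231.0], [0.764, 0.146])]
ruler [(0.87, [444.0, 299.0], [0.791, -0.097])]
block0_mid []
block1_mid [(0.58, [276.0, 307.0], [0.451, -0.102])]
block2_mid []
block3_mid [(0.71, [328.0, 299.0], [0.553, -0.087])]
jar0_mid [(0.37, [353.0, 230.0], [0.641, 0.134])]
jar1_mid [(0.72, [311.0, 239.0], [0.537, 0.107])]
jar2_mid [(0.86, [352.0, 230.0], [0.638, 0.134])]
```

View pics/scene0.png

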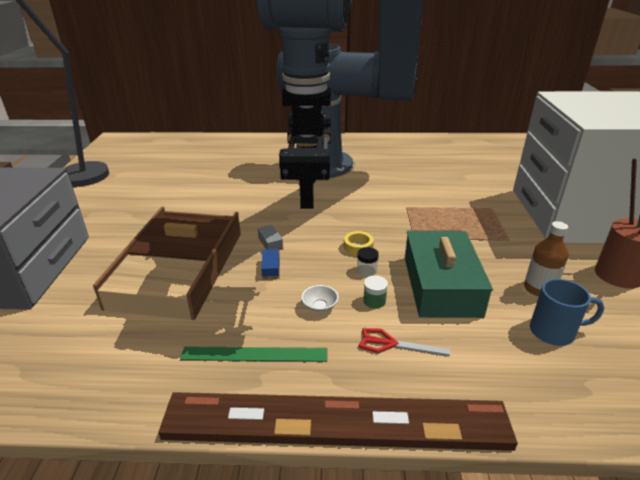

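View pics/side0.png

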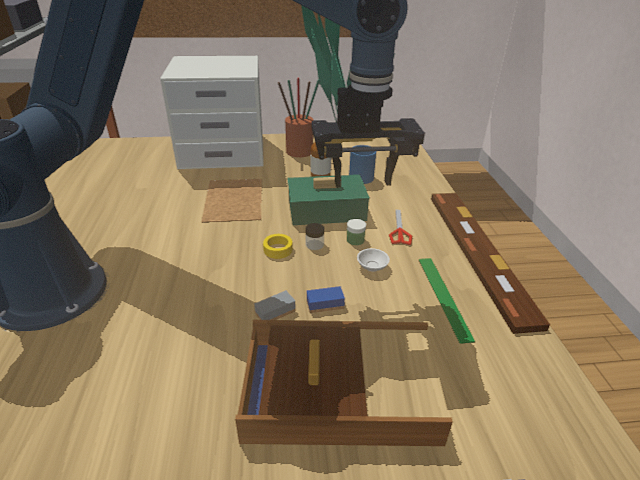

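Both views agree: two blocks (grey, blue), two jars (black cap, white cap), the slide box with its cover slightly ajar, and the lidded tin. There is a reddish patch at scene (140,247), so I'm enlarging that and the edges for yaws.

```bash
python3 - <<'E'
from h import *
a=cv2.imread("pics/scene0.png")[200:320,95:295];b=cv2.imread("pics/side0.png")[280:450,225:465]
cv2.imwrite("pics/ca.png",cv2.resize(a,(800,480),interpolation=2));cv2.imwrite("pics/cb.png",cv2.resize(b,(800,567),interpolation=2))
E
```

```text
(no output)
```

View pics/ca.png

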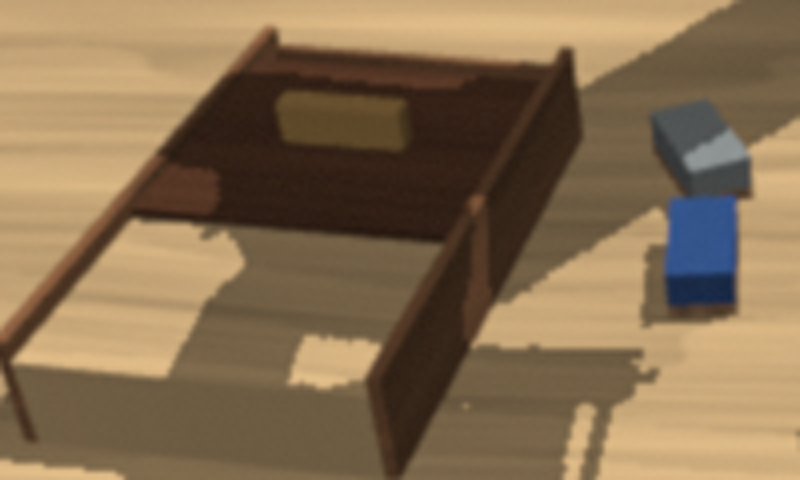

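View pics/cb.png

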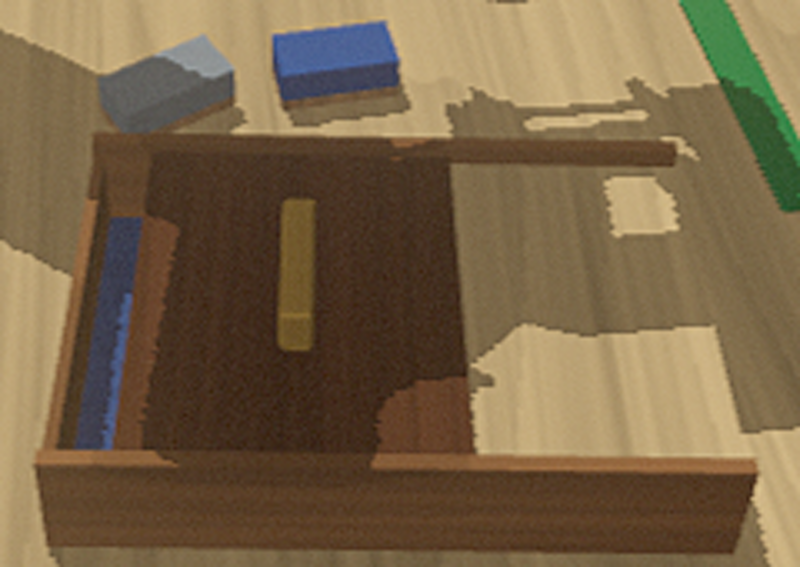

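```bash
python3 - <<'E'
from h import *
S=capture("scene");D=capture("side")
def w(c,p,z): return ray(c,[p[0]/640,p[1]/480],z)
g=lambda x,y:(225+x/3.333,280+y/3.333)
k=lambda x,y:(95+x/4,200+y/4)
def show(n,a,b): d=b-a;print(n,np.round(a[:2],3),np.round(b[:2],3),"ang",round(np.degrees(np.arctan2(d[1],d[0])),1),"len",round(np.hypot(*d[:2]),3))
show("near rail outer",w(D,g(38,465),.062),w(D,g(755,473),.062))
show("near rail outer top",w(D,g(40,453),.062),w(D,g(755,461),.062))
show("far rail",w(D,g(96,134),.062),w(D,g(676,142),.062))
show("scene rail+y",w(S,k(566,48),.062),w(S,k(376,380),.062))
show("scene rail-y",w(S,k(270,28),.062),w(S,k(4,345),.062))
show("cover edge",w(S,k(132,215),.057),w(S,k(443,240),.057))
show("handle top",w(S,k(278,95),.083),w(S,k(410,100),.083))
# tin lid
show("tin +x edge scn",w(S,(412,280),.07),w(S,(485,280),.07))
show("cab",w(S,(535,238),0),w(S,(519,190),0))
for n,c in(("t_s",S),("t_d",D)):
    im=np.asarray(c["img"]);
    x0,y0,x1,y1=(np.array(search_frame(c,"tin")[0]["extent"])*[640,480,640,480]).astype(int);print(x0,y0,x1,y1)
    m=search_frame(c,"mat");print([(round(q["confidence"],2),(np.array(q["extent"])*[640,480,640,480]).round().tolist()) for q in m[:1]])
crop=np.hstack([cv2.resize(np.asarray(S["img"])[195:320,395:520],(400,400)),cv2.resize(np.asarray(D["img"])[150:250,200:375],(400,228)).repeat(1,0) if 0 else cv2.copyMakeBorder(cv2.resize(np.asarray(D["img"])[160:240,195:375],(400,178)),0,222,0,0,0)])
cv2.imwrite("pics/tin.png",crop[:,:,::-1])
E
```

```text
near rail outer [ 0.39  -0.367] [ 0.686 -0.402] ang -6.7 len 0.299
near rail outer top [ 0.39  -0.362] [ 0.688 -0.397] ang -6.7 len 0.3
far rail [ 0.412 -0.18 ] [ 0.711 -0.215] ang -6.7 len 0.301
scene rail+y [ 0.415 -0.179] [ 0.714 -0.212] ang -6.3 len 0.301
scene rail-y [ 0.395 -0.359] [ 0.694 -0.391] ang -6.1 len 0.3
cover edge [ 0.582 -0.374] [ 0.599 -0.209] ang 83.8 len 0.166
handle top [ 0.505 -0.317] [ 0.509 -0.244] ang 87.2 len 0.073
tin +x edge scn [0.67 0.19] [0.667 0.322] ang 91.5 len 0.132
cab [0.415 0.515] [0.171 0.556] ang 170.5 len 0.247
401 238 488 318
[(0.67, [408.0, 208.0, 510.0, 242.0])]
286 195 367 227
[(0.96, [199.0, 183.0, 262.0, 222.0])]
```

View pics/tin.png

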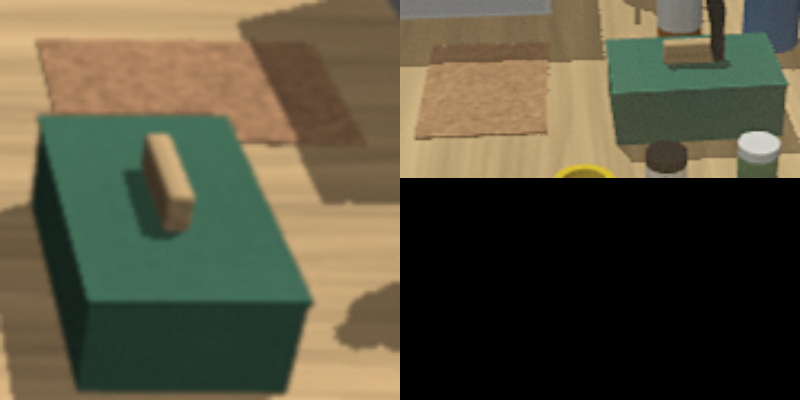

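The crop shows the lid's bar running along the tin's long side, near world x, and the mat behind it. I'm computing the yaws and moving over the cover handle.

```bash
cat >> h.py <<'E'
def plan(x,y,z,yaw=None):
    """remaining shift in tool units and turn; yaw = world angle of tool y (closing) from world x, half-turn free"""
    s=read_state();R=np.array(s["tcp_rot"]);p=np.array(s["position"])
    d=R.T@(np.array([x,y,z])-p)/.03
    cy=np.degrees(np.arctan2(R[1,1],R[0,1]))
    t=None
    if yaw is not None: t=-((yaw-cy+90)%180-90)/120
    print("t",round(s["time_s"],2),"pos",np.round(p,4),"yaw",round(cy,1),"tilt",np.round(R[:2,2],3),"shift",np.round(d,2),"turn",None if t is None else round(t,4),"F",np.round(s["force"],1),"open",round(s["opening"],3),"grip",round(s["grasp_force"],1),"j6",round(s["joint_positions"][5]))
E
python3 - <<'E'
from h import *
S=capture("scene");D=capture("side")
w=lambda c,p,z: ray(c,[p[0]/640,p[1]/480],z)[:2]
a=[w(S,(395+x/3.2,195+y/3.2),.070) for x,y in((38,115),(228,115),(312,300),(88,302))]
print("lid",np.round(a,3).tolist(),np.mean(a,0))
m=[w(D,(195+x/2.222,160+y/2.222),.003) for x,y in((432,43),(548,43),(548,132),(415,137))]
print("mat",np.round(m,3).tolist(),np.mean(m,0))
for q in(a,m):
    for i in range(4):
        d=q[(i+1)%4]-q[i];print(round(np.degrees(np.arctan2(d[1],d[0])),1),round(np.hypot(*d),3),end="; ")
E
```

```text
lid [[0.502, 0.201], [0.499, 0.326], [0.692, 0.328], [0.697, 0.205]] [0.59731127 0.26515676]
mat [[0.801, 0.417], [0.957, 0.405], [0.884, 0.191], [0.727, 0.194]] [0.84237481 0.30163273]
91.3 0.125; 0.7 0.192; -87.7 0.124; -179.0 0.195; -4.4 0.157; -108.8 0.226; 179.0 0.157; 71.8 0.235;
```

Call:
move_arm:
  increments:
    - [[-0.94,-0.39,0],[0,0,0],0]
    - [[-0.94,-0.39,0],[0,0,0],0]
    - [[-0.94,-0.39,0],[0,0,0],0]
    - [[-0.94,-0.39,0],[0,0,0],0]
    - [[-0.94,-0.39,0],[0,0,0],0]
    - [[-0.94,-0.39,0],[0,0,0],0]
    - [[-0.94,-0.39,0],[0,0,0],0]
    - [[-0.94,-0.39,0],[0,0,0],0]
    - [[-0.94,-0.39,0],[0,0,0],0]
    - [[-0.94,-0.39,0],[0,0,0],0]
    - [[0,0,0.9],[0,0,0.053],0]
    - [[0,0,0.9],[0,0,0],0]
    - [[0,0,0.9],[0,0,0],0]
    - [[0,0,0],[0,0,0],0]
    - [[0,0,0],[0,0,0],0]

```text
time_s: 3.35
position: [0.5072, -0.2814, 0.1406]
tcp_rot: [[0.111, 0.994, -0.003], [0.994, -0.111, 0.002], [0.002, -0.003, -1.0]]
force: [-0.0, -0.4, 0.0]
opening: 0.998
grasp_force: 0.0
```

Call:
move_arm:
  increments:
    - [[0,0,0.85],[0,0,0],0]
    - [[0,0,0.85],[0,0,0],0]
    - [[0,0,0.85],[0,0,0],0]
    - [[0,0,0],[0,0,0],0]
    - [[0,0,0],[0,0,0],1]
    - [[0,0,0],[0,0,0],1]
    - [[0,0,0],[0,0,0],1]
    - [[0,0,0],[0,0,0],1]
    - [[0,0,0],[0,0,0],1]
    - [[0,0,0],[0,0,0],1]
    - [[0,0,0],[0,0,0],1]
    - [[0,0,0],[0,0,0],1]
    - [[0,0,0],[0,0,0],1]
    - [[0,0,0],[0,0,0],1]

```text
time_s: 4.52
position: [0.5079, -0.2819, 0.065]
tcp_rot: [[0.111, 0.994, -0.0], [0.994, -0.111, 0.0], [0.0, -0.0, -1.0]]
force: [-0.4, 0.5, -0.4]
opening: 0.323
grasp_force: 0.0
```

```bash
python3 - <<'E'
from h import *
D=capture("side");w=lambda c,p,z: ray(c,[p[0]/640,p[1]/480],z)[:2]
m=[w(D,(195+(x-400)/2.222,160+y/2.222),.003) for x,y in((432,43),(548,43),(548,132),(415,137))]
print("mat",np.round(m,3).tolist(),np.mean(m,0))
for i in range(4):
    d=m[(i+1)%4]-m[i];print(round(np.degrees(np.arctan2(d[1],d[0])),1),round(np.hypot(*d),3),end="; ")
c=np.array([.479,-.279]);u=np.array([np.cos(np.radians(-6.4)),np.sin(np.radians(-6.4))])
t=c+.145*u;plan(t[0],t[1],.064,-6.4);print(t)
E
```

```text
mat [[0.274, 0.457], [0.425, 0.446], [0.424, 0.23], [0.275, 0.233]] [0.34965052 0.34154022]
-4.4 0.151; -90.3 0.216; 179.1 0.149; 90.2 0.225; t 4.57 pos [ 0.5079 -0.282   0.0649] yaw -6.4 tilt [-0.  0.] shift [-0.01  3.86  0.03] turn 0.0003 F [-0.4 -0.   0. ] open 0.278 grip 0.0 j6 -34
[ 0.62309635 -0.295163  ]
```

Call:
move_arm:
  increments:
    - [[0,0,0],[0,0,0],1]
    - [[0,0,0],[0,0,0],1]
    - [[0,0,0],[0,0,0],1]
    - [[0,0,0],[0,0,0],1]
    - [[0,0,0],[0,0,0],1]
    - [[0,0.4,0],[0,0,0],1]
    - [[0,0.4,0],[0,0,0],1]
    - [[0,0.4,0],[0,0,0],1]
    - [[0,0.4,0],[0,0,0],1]
    - [[0,0.4,0],[0,0,0],1]
    - [[0,0.4,0],[0,0,0],1]
    - [[0,0.4,0],[0,0,0],1]
    - [[0,0.4,0],[0,0,0],1]
    - [[0,0.3,0],[0,0,0],1]
    - [[0,0.15,0],[0,0,0],1]
    - [[0,0,0],[0,0,0],1]

```text
time_s: 5.9
position: [0.6182, -0.2951, 0.0649]
tcp_rot: [[0.111, 0.994, 0.002], [0.994, -0.111, -0.002], [-0.002, 0.002, -1.0]]
force: [0.5, -4.3, -1.7]
opening: 0.185
grasp_force: 30.0
```

Gripped and nearly at the stop; I'm creeping on until it resists.

Call:
move_arm:
  increments:
    - [[0,0.07,0],[0,0,0],1]
    - [[0,0.07,0],[0,0,0],1]
    - [[0,0.07,0],[0,0,0],1]
    - [[0,0,0],[0,0,0],1]
    - [[0,0,0],[0,0,0],1]

```text
time_s: 6.32
position: [0.6205, -0.2953, 0.065]
tcp_rot: [[0.111, 0.994, -0.005], [0.994, -0.111, 0.0], [-0.0, -0.005, -1.0]]
force: [-6.2, -5.3, 0.7]
opening: 0.183
grasp_force: 30.0
```

Call:
move_arm:
  increments:
    - [[0,0.1,0],[0,0,0],1]
    - [[0,0.1,0],[0,0,0],1]
    - [[0,0,0],[0,0,0],1]
    - [[0,0,0],[0,0,0],1]

```text
time_s: 6.65
position: [0.6206, -0.2952, 0.0648]
tcp_rot: [[0.109, 0.994, -0.018], [0.994, -0.109, 0.003], [0.001, -0.018, -1.0]]
force: [-16.9, -4.5, 8.6]
opening: 0.182
grasp_force: 30.1
```

Call:
move_arm:
  increments:
    - [[0,-0.25,0],[0,0,0],1]
    - [[0,0,0],[0,0,0],0.5]
    - [[0,0,0],[0,0,0],0.5]
    - [[0,0,0],[0,0,0],0.5]
    - [[0,0,0],[0,0,0],0.5]
    - [[0,0,0],[0,0,0],0.5]
    - [[0,0,-0.8],[0,0,0],0]
    - [[0,0,-0.8],[0,0,0],0]
    - [[0,0,-1],[0,0,0],0]
    - [[0,0,-1],[0,0,0],0]
    - [[0,0,0],[0,0,0],0]

```text
time_s: 7.57
position: [0.6257, -0.2965, 0.1804]
tcp_rot: [[0.11, 0.994, 0.011], [0.994, -0.11, -0.007], [-0.006, 0.012, -1.0]]
force: [0.3, -0.5, 1.4]
opening: 0.793
grasp_force: 0.0
```

```bash
python3 - <<'E'
from h import *
plan(.595,.266,.17,-89)
S=capture("side")
r=pinpoint(S,"cover_handle");print([(round(x["confidence"],2),ray(S,x["xy"],.07).round(3)) for x in r[:2]])
E
```

```text
t 7.57 pos [ 0.6257 -0.2965  0.1804] yaw -6.3 tilt [ 0.011 -0.007] shift [18.53 -3.09  0.2 ] turn 0.689 F [ 0.3 -0.5  1.4] open 0.793 grip 0.0 j6 -28
[(0.82, array([ 0.614, -0.299,  0.07 ]))]
```

Call:
move_arm:
  increments:
    - [[0.97,-0.16,0],[0,0,0],0]
    - [[0.97,-0.16,0],[0,0,0],0]
    - [[0.97,-0.16,0],[0,0,0],0]
    - [[0.97,-0.16,0],[0,0,0],0]
    - [[0.97,-0.16,0],[0,0,0],0]
    - [[0.97,-0.16,0],[0,0,0],0]
    - [[0.97,-0.16,0],[0,0,0],0]
    - [[0.97,-0.16,0],[0,0,0],0]
    - [[0.97,-0.16,0],[0,0,0],0]
    - [[0.97,-0.16,0],[0,0,0],0]
    - [[0.97,-0.16,0],[0,0,0],0]
    - [[0.97,-0.16,0],[0,0,0],0]
    - [[0.97,-0.16,0],[0,0,0],0]
    - [[0.97,-0.16,0],[0,0,0],0]
    - [[0.97,-0.16,0],[0,0,0],0]
    - [[0.97,-0.16,0],[0,0,0],0]
    - [[0.97,-0.16,0],[0,0,0],0]
    - [[0.97,-0.16,0],[0,0,0],0]
    - [[0.97,-0.16,0],[0,0,0],0]

```text
time_s: 9.25
position: [0.5906, 0.2664, 0.1709]
tcp_rot: [[0.11, 0.994, -0.004], [0.994, -0.11, -0.001], [-0.001, -0.004, -1.0]]
force: [0.6, -0.5, 0.3]
opening: 0.998
grasp_force: 0.0
```

Call:
move_arm:
  increments:
    - [[0,0,0],[0,0,0.0575],0]
    - [[0,0,0],[0,0,0.0575],0]
    - [[0,0,0],[0,0,0.0575],0]
    - [[0,0,0],[0,0,0.0575],0]
    - [[0,0,0],[0,0,0.0575],0]
    - [[0,0,0],[0,0,0.0575],0]
    - [[0,0,0],[0,0,0.0575],0]
    - [[0,0,0],[0,0,0.0575],0]
    - [[0,0,0],[0,0,0.0575],0]
    - [[0,0,0],[0,0,0.0575],0]
    - [[0,0,0],[0,0,0.0575],0]
    - [[0,0,0],[0,0,0.0575],0]
    - [[0,0,0],[0,0,0],0]
    - [[0,0,0],[0,0,0],0]

```text
time_s: 10.42
position: [0.5912, 0.2649, 0.1714]
tcp_rot: [[1.0, 0.018, -0.003], [0.018, -1.0, -0.001], [-0.003, 0.001, -1.0]]
force: [-0.0, -0.1, 0.1]
opening: 1.003
grasp_force: 0.0
```

```bash
python3 - <<'E'
from h import *
W=capture("wrist");save(W,"w1");print(np.round(W["eye"],3))
for k in("lid_handle","tin"):
    r=pinpoint(W,k);print(k,[(round(x["confidence"],2),np.round(np.array(x["xy"])*[640,480]),ray(W,x["xy"],Z[k]).round(3)) for x in r[:2]])
plan(.595,.266,.0745,-89)
E
```

```text
[0.663 0.266 0.332]
lid_handle [(0.71, array([308., 240.]), array([0.597, 0.266, 0.083]))]
tin []
t 10.57 pos [0.5918 0.265  0.1723] yaw -89.0 tilt [-0.001 -0.   ] shift [ 0.11 -0.03  3.26] turn -0.0004 F [-0.   0.2 -0.2] open 1.0 grip 0.0 j6 103
```

View pics/w1.png

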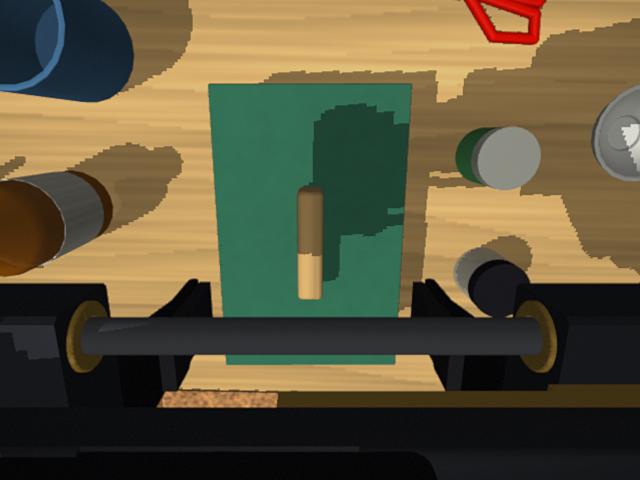

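The wrist view shows the bar at (310,243), centred between the fingers and aligned. I'm descending and gripping.

Call:
move_arm:
  increments:
    - [[0.17,0,0.6],[0,0,0],0]
    - [[0,0,0.7],[0,0,0],0]
    - [[0,0,0.7],[0,0,0],0]
    - [[0,0,0.7],[0,0,0],0.6]
    - [[0,0,0.5],[0,0,0],0.7]
    - [[0,0,0],[0,0,0],1]
    - [[0,0,0],[0,0,0],1]
    - [[0,0,0],[0,0,0],1]
    - [[0,0,0],[0,0,0],1]
    - [[0,0,0],[0,0,0],1]
    - [[0,0,0],[0,0,0],1]
    - [[0,0,0],[0,0,0],1]
    - [[0,0,0],[0,0,0],1]
    - [[0,0,0],[0,0,0],1]
    - [[0,0,0],[0,0,0],1]
    - [[0,0,0],[0,0,0],1]
    - [[0,0,0],[0,0,0],1]
    - [[0,0,0],[0,0,0],1]

```text
time_s: 12.07
position: [0.5973, 0.2652, 0.0772]
tcp_rot: [[1.0, 0.015, 0.0], [0.015, -1.0, 0.0], [0.0, -0.0, -1.0]]
force: [-0.5, -0.1, 1.7]
opening: 0.181
grasp_force: 30.0
```

Call:
move_arm:
  increments:
    - [[0,0,-0.3],[0,0,0],1]
    - [[0,0,-0.6],[0,0,0],1]
    - [[0,0,-0.8],[0,0,0],1]
    - [[0,0,-0.8],[0,0,0],1]
    - [[0,0,-0.8],[0,0,0],1]
    - [[0,0,-0.5],[0,0,0],1]
    - [[-0.83,-0.26,0],[0,0,0],1]
    - [[-0.83,-0.26,0],[0,0,0],1]
    - [[-0.83,-0.26,0],[0,0,0],1]
    - [[-0.83,-0.26,0],[0,0,0],1]
    - [[-0.83,-0.26,0],[0,0,0],1]
    - [[-0.83,-0.26,0],[0,0,0],1]
    - [[-0.83,-0.26,0],[0,0,0],1]
    - [[-0.83,-0.26,0],[0,0,0],1]
    - [[-0.83,-0.26,0],[0,0,0],1]
    - [[-0.83,-0.26,0],[0,0,0],1]

```text
time_s: 13.4
position: [0.3458, 0.3393, 0.1913]
tcp_rot: [[1.0, 0.014, -0.0], [0.014, -1.0, -0.0], [-0.0, 0.0, -1.0]]
force: [0.3, 0.2, -2.1]
opening: 0.183
grasp_force: 30.0
```

Call:
move_arm:
  increments:
    - [[0,0,0],[0,0,-0.057],1]
    - [[0,0,0],[0,0,-0.057],1]
    - [[0,0,0],[0,0,-0.057],1]
    - [[0,0,0],[0,0,-0.057],1]
    - [[0,0,0],[0,0,-0.057],1]
    - [[0,0,0],[0,0,-0.057],1]
    - [[0,0,0],[0,0,-0.057],1]
    - [[0,0,0],[0,0,-0.057],1]
    - [[0,0,0],[0,0,-0.057],1]
    - [[0,0,0],[0,0,-0.057],1]
    - [[0,0,0],[0,0,-0.057],1]
    - [[0,0,0],[0,0,-0.057],1]
    - [[0,0,0],[0,0,-0.057],1]
    - [[0,0,0],[0,0,0],1]
    - [[0,0,0],[0,0,0],1]

```text
time_s: 14.65
position: [0.3471, 0.3392, 0.1912]
tcp_rot: [[0.007, 1.0, -0.0], [1.0, -0.007, -0.0], [-0.0, -0.0, -1.0]]
force: [0.7, 0.6, -1.9]
opening: 0.183
grasp_force: 30.0
```

```bash
python3 - <<'E'
from h import *
plan(.347,.339,.023,0)
c=capture("side");im=np.asarray(c["img"])[130:290,150:410];cv2.imwrite("pics/m.png",cv2.resize(im,(780,480))[:,:,::-1])
E
```

```text
t 14.65 pos [0.3471 0.3392 0.1912] yaw -0.4 tilt [-0. -0.] shift [-0.01 -0.    5.61] turn -0.0035 F [ 0.7  0.6 -1.9] open 0.183 grip 30.0 j6 32
```

View pics/m.png

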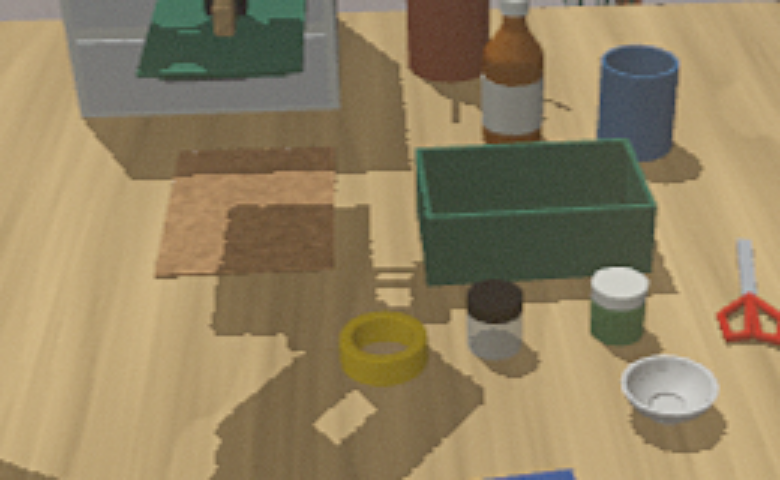

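Call:
move_arm:
  increments:
    - [[0.04,0.06,0.5],[0,0,0],1]
    - [[0,0,0.8],[0,0,0],1]
    - [[0,0,0.8],[0,0,0],1]
    - [[0,0,0.8],[0,0,0],1]
    - [[0,0,0.8],[0,0,0],1]
    - [[0,0,0.7],[0,0,0],1]
    - [[0,0,0.5],[0,0,0],1]
    - [[0,0,0.3],[0,0,0],1]
    - [[0,0,0.2],[0,0,0],1]
    - [[0,0,0.1],[0,0,0],1]
    - [[0,0,0.08],[0,0,0],1]
    - [[0,0,0],[0,0,0],1]
    - [[0,0,0],[0,0,0],1]

```text
time_s: 15.78
position: [0.3494, 0.3409, 0.0243]
tcp_rot: [[0.004, 1.0, 0.001], [1.0, -0.004, 0.001], [0.001, 0.001, -1.0]]
force: [-0.1, -0.1, -0.9]
opening: 0.185
grasp_force: 30.0
```

Call:
move_arm:
  increments:
    - [[0,0,0.05],[0,0,0],1]
    - [[0,0,0.03],[0,0,0],1]
    - [[0,0,0],[0,0,0],1]
    - [[0,0,0],[0,0,0],0.5]
    - [[0,0,0],[0,0,0],0.5]
    - [[0,0,0],[0,0,0],0.5]
    - [[0,0,0],[0,0,0],0.5]
    - [[0,0,0],[0,0,0],0.5]
    - [[0,0,0],[0,0,0],0.5]
    - [[0,0,-0.5],[0,0,0],0.5]
    - [[0,0,-1],[0,0,0],0]
    - [[0,0,-1],[0,0,0],0]
    - [[0,0,-1],[0,0,0],0]
    - [[0,0,-1],[0,0,0],0]
    - [[0,0,-1],[0,0,0],0]
    - [[0,0,0],[0,0,0],0]

```text
time_s: 17.12
position: [0.3519, 0.3426, 0.1914]
tcp_rot: [[0.004, 1.0, 0.01], [1.0, -0.004, 0.006], [0.006, 0.01, -1.0]]
force: [0.9, 0.5, 0.0]
opening: 0.866
grasp_force: 0.0
```

```bash
python3 - <<'E'
from h import *
S=capture("scene");D=capture("side")
for k in("lid_handle","jar1_mid","jar2_mid","jar0_mid","block0_mid","block1_mid","block2_mid","block3_mid"):
  for c in(S,D):
    r=pinpoint(c,k);print(k,[(round(x["confidence"],2),ray(c,x["xy"],.028 if k[0]=="l" else Z[k]).round(3)[:2].tolist()) for x in r[:1]])
im=np.asarray(D["img"])[150:250,180:300];a=cv2.resize(im,(480,400))
plan(.538,.109,.1,None)
cv2.imwrite("pics/m2.png",a[:,:,::-1])
E
```

```text
lid_handle [(0.63, [0.342, 0.34])]
lid_handle [(0.69, [0.344, 0.34])]
jar1_mid [(0.72, [0.546, 0.117])]
jar1_mid [(0.88, [0.538, 0.121])]
jar2_mid [(0.69, [0.658, 0.124])]
jar2_mid [(0.62, [0.642, 0.13])]
jar0_mid []
jar0_mid [(0.19, [0.629, -0.255])]
block0_mid [(0.37, [0.448, -0.104])]
block0_mid []
block1_mid [(0.77, [0.465, -0.098])]
block1_mid [(0.85, [0.45, -0.11])]
block2_mid []
block2_mid []
block3_mid [(0.82, [0.548, -0.091])]
block3_mid [(0.95, [0.548, -0.087])]
t 18.02 pos [0.349  0.3406 0.1863] yaw -0.2 tilt [0. 0.] shift [-7.69  6.33  2.88] turn None F [ 0.4  0.2 -0.3] open 0.999 grip 0.0 j6 31
```

View pics/m2.png

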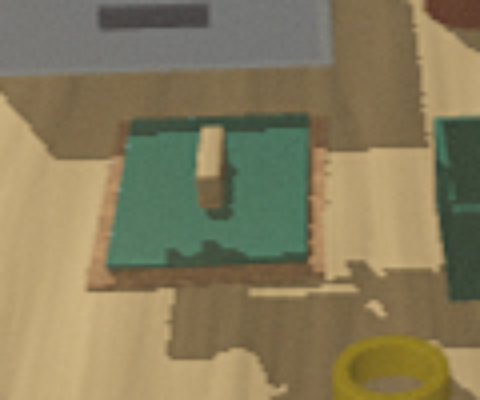

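The lid lies flat and centred within the mat. Next, the black-capped jar, gripped along y to stay clear of the tape.

Call:
move_arm:
  increments:
    - [[-0.83,0.7,0],[0,0,0],0]
    - [[-0.83,0.7,0],[0,0,0],0]
    - [[-0.83,0.7,0],[0,0,0],0]
    - [[-0.83,0.7,0],[0,0,0],0]
    - [[-0.83,0.7,0],[0,0,0],0]
    - [[-0.83,0.7,0],[0,0,0],0]
    - [[-0.83,0.7,0],[0,0,0],0]
    - [[-0.83,0.7,0],[0,0,0],0]
    - [[-0.83,0.7,0],[0,0,0],0]
    - [[0,0,0],[0,0,0],0]

```text
time_s: 18.85
position: [0.5425, 0.1112, 0.1868]
tcp_rot: [[0.009, 1.0, 0.007], [1.0, -0.009, -0.002], [-0.002, 0.007, -1.0]]
force: [-0.3, 0.2, 0.2]
opening: 1.0
grasp_force: 0.0
```

Call:
move_arm:
  increments:
    - [[0,0,0],[0,0,0.0577],0]
    - [[0,0,0],[0,0,0.0577],0]
    - [[0,0,0],[0,0,0.0577],0]
    - [[0,0,0],[0,0,0.0577],0]
    - [[0,0,0],[0,0,0.0577],0]
    - [[0,0,0],[0,0,0.0577],0]
    - [[0,0,0],[0,0,0.0577],0]
    - [[0,0,0],[0,0,0.0577],0]
    - [[0,0,0],[0,0,0.0577],0]
    - [[0,0,0],[0,0,0.0577],0]
    - [[0,0,0],[0,0,0.0577],0]
    - [[0,0,0],[0,0,0.0577],0]
    - [[0,0,0],[0,0,0.0577],0]
    - [[0,0,0],[0,0,0],0]
    - [[0,0,0],[0,0,0],0]

```text
time_s: 20.1
position: [0.5368, 0.1159, 0.1862]
tcp_rot: [[1.0, -0.001, -0.0], [-0.001, -1.0, 0.0], [-0.0, -0.0, -1.0]]
force: [1.1, 0.3, 0.6]
opening: 0.999
grasp_force: 0.0
```

```bash
python3 - <<'E'
from h import *
W=capture("wrist");save(W,"w2")
for k in("jar1_mid","jar2_mid","tin"):
    r=pinpoint(W,k);q=search_frame(W,k);print(k,[(round(x["confidence"],2),np.round(np.array(x["xy"])*[640,480]),ray(W,x["xy"],Z[k]).round(3)) for x in r[:2]],[(round(x["confidence"],2),np.round(np.array(x["extent"])*[640,480,640,480])) for x in q[:1]])
plan(.54,.115,.015,-90)
E
```

```text
jar1_mid [(0.65, array([310., 210.]), array([0.548, 0.117, 0.023]))] [(0.76, array([280., 181., 340., 242.]))]
jar2_mid [(0.65, array([296.,  80.]), array([0.647, 0.127, 0.023]))] [(0.81, array([267.,  43., 328., 114.]))]
tin [(0.72, array([131., 152.]), array([0.594, 0.268, 0.   ])), (0.2, array([296.,  79.]), array([0.651, 0.128, 0.   ]))] [(0.64, array([  0.,   0., 212., 285.]))]
t 20.45 pos [0.537  0.1157 0.1862] yaw -90.2 tilt [-0.  0.] shift [0.1  0.02 5.71] turn -0.0017 F [-0.3  0.  -0.1] open 0.996 grip 0.0 j6 91
```

View pics/w2.png

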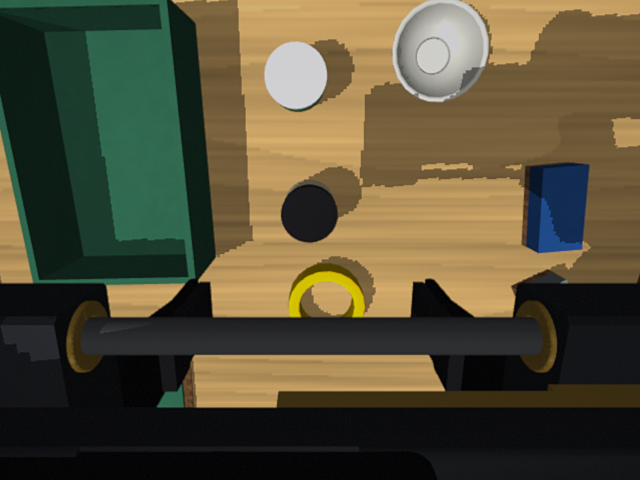

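```bash
python3 - <<'E'
from h import *
W=capture("wrist");print(np.round(W["eye"],3),np.round(W["rotation"],2).tolist())
for p,z in(((309,213),.046),((296,75),.046),((327,305),.024),((441,50),.026),((310,210),.023)): print(p,ray(W,(p[0]/640,p[1]/480),z).round(4))
im=cv2.cvtColor(np.asarray(W["img"]),cv2.COLOR_RGB2HSV)
m=((im[:,:,2]<60)&(im[:,:,1]<90)).astype(np.uint8);m[270:]=0;m[:150]=0;m[:,:260]=0;m[:,360:]=0
n,l,s,c=cv2.connectedComponentsWithStats(m);i=1+np.argmax(s[1:,4]);print(s[i],c[i],ray(W,(c[i][0]/640,c[i][1]/480),.046).round(4))
plan(.548,.1165,.015,-90)
E
```

```text
[0.609 0.115 0.347] [[-0.0, -0.97, -0.26], [-1.0, 0.0, 0.0], [-0.0, 0.26, -0.97]]
(309, 213) [0.5505 0.1171 0.046 ]
(296, 75) [0.6485 0.1256 0.046 ]
(327, 305) [0.4648 0.102  0.024 ]
(441, 50) [0.6678 0.0197 0.026 ]
(310, 210) [0.5485 0.1164 0.023 ]
[ 281  185   56   57 2521] [308.59500198 213.14835383] [0.5504 0.1174 0.046 ]
t 20.5 pos [0.537  0.1157 0.1863] yaw -90.2 tilt [-0. -0.] shift [ 0.37 -0.03  5.71] turn -0.0019 F [-0.4 -0.5  0.1] open 1.0 grip 0.0 j6 91
```

Call:
move_arm:
  increments:
    - [[0.4,-0.04,0],[0,0,0],0]
    - [[0,0,0.9],[0,0,0],0]
    - [[0,0,0.9],[0,0,0],0]
    - [[0,0,0.9],[0,0,0],0]
    - [[0,0,0.9],[0,0,0],0]
    - [[0,0,0.9],[0,0,0],0]
    - [[0,0,0.8],[0,0,0],0]
    - [[0,0,0.4],[0,0,0],0]
    - [[0,0,0],[0,0,0],1]
    - [[0,0,0],[0,0,0],1]
    - [[0,0,0],[0,0,0],1]
    - [[0,0,0],[0,0,0],1]
    - [[0,0,0],[0,0,0],1]
    - [[0,0,0],[0,0,0],1]
    - [[0,0,0],[0,0,0],1]
    - [[0,0,0],[0,0,0],1]
    - [[0,0,0],[0,0,0],1]
    - [[0,0,0],[0,0,0],1]

```text
time_s: 22.0
position: [0.5494, 0.1169, 0.0159]
tcp_rot: [[1.0, -0.004, 0.001], [-0.004, -1.0, 0.0], [0.001, -0.0, -1.0]]
force: [0.4, 2.0, 5.6]
opening: 0.499
grasp_force: 30.0
```

Call:
move_arm:
  increments:
    - [[0,0,-0.5],[0,0,0],1]
    - [[0,0,-1],[0,0,0],1]
    - [[0,0,-1],[0,0,0],1]
    - [[0,0,-1],[0,0,0],1]
    - [[0,0,0],[0,0,0],1]
    - [[0.03,-0.83,0],[0,0,0],1]
    - [[0.03,-0.82,0],[0,0,0],1]
    - [[0.03,-0.82,0],[0,0,0],1]
    - [[0.03,-0.82,0],[0,0,0],1]
    - [[0.03,-0.82,0],[0,0,0],1]
    - [[0.03,-0.82,0],[0,0,0],1]
    - [[0,0,0],[0,0,0],1]
    - [[0,0,0.8],[0,0,0],1]
    - [[0,0,0.8],[0,0,0],1]
    - [[0,0,0.8],[0,0,0],1]
    - [[0,0,0.5],[0,0,0],1]
    - [[0,0,0.2],[0,0,0],1]
    - [[0,0,0],[0,0,0],1]
    - [[0,0,0],[0,0,0],1]

```text
time_s: 23.58
position: [0.555, 0.2643, 0.0269]
tcp_rot: [[1.0, -0.005, -0.001], [-0.005, -1.0, -0.0], [-0.001, 0.0, -1.0]]
force: [0.1, 0.1, -1.8]
opening: 0.497
grasp_force: 30.0
```

Call:
move_arm:
  increments:
    - [[0,0,0.1],[0,0,0],1]
    - [[0,0,0.07],[0,0,0],1]
    - [[0,0,0],[0,0,0],1]
    - [[0,0,0],[0,0,0],0.35]
    - [[0,0,0],[0,0,0],0.35]
    - [[0,0,0],[0,0,0],0.35]
    - [[0,0,0],[0,0,0],0.35]
    - [[0,0,-0.5],[0,0,0],0.35]
    - [[0,0,-1],[0,0,0],0.35]
    - [[0,0,-1],[0,0,0],0.35]
    - [[0,0,-1],[0,0,0],0]
    - [[0,0,-1],[0,0,0],0]
    - [[0.5,0.75,-0.5],[0,0,0],0]
    - [[0.5,0.75,0],[0,0,0],0]
    - [[0.5,0.75,0],[0,0,0],0]
    - [[0.5,0.75,0],[0,0,0],0]
    - [[0.5,0.75,0],[0,0,0],0]
    - [[0.5,0.75,0],[0,0,0],0]
    - [[0,0,0],[0,0,0],0]
    - [[0,0,0],[0,0,0],0]

```text
time_s: 25.25
position: [0.6452, 0.1278, 0.1721]
tcp_rot: [[1.0, -0.007, 0.0], [-0.007, -1.0, 0.0], [0.0, -0.0, -1.0]]
force: [0.3, 0.2, -0.5]
opening: 0.999
grasp_force: 0.0
```

```bash
python3 - <<'E'
from h import *
W=capture("wrist")
for k in("jar2_mid",):
    q=search_frame(W,k);print([(round(x["confidence"],2),np.round(np.array(x["extent"])*[640,480,640,480])) for x in q[:1]])
im=cv2.cvtColor(np.asarray(W["img"]),cv2.COLOR_RGB2HSV)
x0,y0,x1,y1=(np.array(q[0]["extent"])*[640,480,640,480]).astype(int)
m=((im[:,:,2]>95)&(im[:,:,1]<50)).astype(np.uint8);o=np.zeros_like(m);o[y0-6:y1+6,x0-6:x1+6]=m[y0-6:y1+6,x0-6:x1+6]
n,l,s,c=cv2.connectedComponentsWithStats(o);i=1+np.argmax(s[1:,4]);p=ray(W,(c[i][0]/640,c[i][1]/480),.046);print(s[i],p.round(4))
plan(p[0]-.001,p[1],.015,-90)
S=capture("scene");D=capture("side")
for c in(S,D): print([(round(x["confidence"],2),ray(c,x["xy"],.028).round(3)) for x in pinpoint(c,"jar1_mid")[:2]])
E
```

```text
[(0.59, array([284., 193., 345., 260.]))]
[ 283  201   60   58 2740] [0.6491 0.1268 0.046 ]
t 25.35 pos [0.6437 0.1297 0.172 ] yaw -90.3 tilt [-0.001  0.   ] shift [0.15 0.1  5.23] turn -0.0021 F [ 0.7  0.4 -0.4] open 1.0 grip 0.0 j6 92
[(0.66, array([0.553, 0.258, 0.028]))]
[(0.45, array([0.549, 0.259, 0.028])), (0.2, array([ 0.66 , -0.02 ,  0.028]))]
```

Jar 1 is in the tin. I'm grasping the white-capped jar.

Call:
move_arm:
  increments:
    - [[0.15,0.1,0],[0,0,0],0]
    - [[0,0,0.9],[0,0,0],0]
    - [[0,0,0.9],[0,0,0],0]
    - [[0,0,0.9],[0,0,0],0]
    - [[0,0,0.9],[0,0,0],0]
    - [[0,0,0.9],[0,0,0],0]
    - [[0,0,0.5],[0,0,0],0]
    - [[0,0,0.2],[0,0,0],0]
    - [[0,0,0],[0,0,0],1]
    - [[0,0,0],[0,0,0],1]
    - [[0,0,0],[0,0,0],1]
    - [[0,0,0],[0,0,0],1]
    - [[0,0,0],[0,0,0],1]
    - [[0,0,0],[0,0,0],1]
    - [[0,0,0],[0,0,0],1]
    - [[0,0,0],[0,0,0],1]
    - [[0,0,0],[0,0,0],1]
    - [[0,0,0],[0,0,0],1]

```text
time_s: 27.05
position: [0.6492, 0.1264, 0.0167]
tcp_rot: [[1.0, -0.004, 0.001], [-0.004, -1.0, 0.0], [0.001, -0.0, -1.0]]
force: [-0.6, 0.5, 2.6]
opening: 0.497
grasp_force: 30.0
```

Call:
move_arm:
  increments:
    - [[0,0,-0.5],[0,0,0],1]
    - [[0,0,-1],[0,0,0],1]
    - [[0,0,-1],[0,0,0],1]
    - [[0,0,-1],[0,0,0],1]
    - [[0,0,0],[0,0,0],1]
    - [[-0.05,-0.78,0],[0,0,0],1]
    - [[-0.05,-0.78,0],[0,0,0],1]
    - [[-0.05,-0.78,0],[0,0,0],1]
    - [[-0.05,-0.78,0],[0,0,0],1]
    - [[-0.05,-0.78,0],[0,0,0],1]
    - [[-0.05,-0.78,0],[0,0,0],1]
    - [[0,0,0],[0,0,0],1]
    - [[0,0,0.8],[0,0,0],1]
    - [[0,0,0.8],[0,0,0],1]
    - [[0,0,0.8],[0,0,0],1]
    - [[0,0,0.5],[0,0,0],1]
    - [[0,0,0.2],[0,0,0],1]
    - [[0,0,0],[0,0,0],1]
    - [[0,0,0],[0,0,0],1]

```text
time_s: 28.63
position: [0.641, 0.2666, 0.0282]
tcp_rot: [[1.0, -0.005, 0.0], [-0.005, -1.0, 0.0], [0.0, -0.0, -1.0]]
force: [0.3, 0.0, -0.8]
opening: 0.501
grasp_force: 30.0
```

Call:
move_arm:
  increments:
    - [[0,0,0.12],[0,0,0],1]
    - [[0,0,0.08],[0,0,0],1]
    - [[0,0,0],[0,0,0],1]
    - [[0,0,0],[0,0,0],0.35]
    - [[0,0,0],[0,0,0],0.35]
    - [[0,0,0],[0,0,0],0.35]
    - [[0,0,0],[0,0,0],0.35]
    - [[0,0,-0.5],[0,0,0],0.35]
    - [[0,0,-1],[0,0,0],0.35]
    - [[0,0,-1],[0,0,0],0.35]
    - [[0,0,-1],[0,0,0],0]
    - [[0,0,-1],[0,0,0],0]
    - [[0,0,-0.5],[0,0,0],0]
    - [[0,0,0],[0,0,0],0]

```text
time_s: 29.8
position: [0.6439, 0.2676, 0.1789]
tcp_rot: [[1.0, -0.004, 0.011], [-0.004, -1.0, 0.003], [0.011, -0.003, -1.0]]
force: [0.4, 0.5, 0.0]
opening: 0.87
grasp_force: 0.0
```

Call:
move_arm:
  increments:
    - [[-0.22,0.91,0],[0,0,0],0]
    - [[-0.22,0.91,0],[0,0,0],0]
    - [[-0.22,0.91,0],[0,0,0],0]
    - [[-0.22,0.91,0],[0,0,0],0]
    - [[-0.22,0.91,0],[0,0,0],0]
    - [[-0.22,0.91,0],[0,0,0],0]
    - [[-0.22,0.91,0],[0,0,0],0]
    - [[-0.22,0.91,0],[0,0,0],0]
    - [[-0.22,0.91,0],[0,0,0],0]
    - [[-0.22,0.91,0],[0,0,0],0]
    - [[-0.22,0.91,0],[0,0,0],0]
    - [[-0.22,0.91,0],[0,0,0],0]
    - [[-0.22,0.91,0],[0,0,0],0]
    - [[0,0,0],[0,0,0],0]
    - [[0,0,0],[0,0,0],0]

```text
time_s: 31.05
position: [0.5524, -0.0889, 0.1716]
tcp_rot: [[1.0, -0.008, -0.001], [-0.008, -1.0, 0.001], [-0.001, -0.001, -1.0]]
force: [0.5, 0.8, -1.3]
opening: 0.999
grasp_force: 0.0
```

```bash
python3 - <<'E'
from h import *
W=capture("wrist");save(W,"w3")
for k in("block0_mid","block1_mid","block2_mid","block3_mid"):
    r=pinpoint(W,k);print(k,[(round(x["confidence"],2),np.round(np.array(x["xy"])*[640,480]),ray(W,x["xy"],Z[k]).round(3)) for x in r[:2]])
im=cv2.cvtColor(np.asarray(W["img"]),cv2.COLOR_RGB2HSV)
m=((im[:,:,0]>105)&(im[:,:,0]<130)&(im[:,:,1]>130)).astype(np.uint8)
n,l,s,c=cv2.connectedComponentsWithStats(m)
for i in range(1,n):
    if s[i,4]>300:
        v=[np.median(im[:,:,2][l==i])];pts=np.argwhere(l==i)[:,::-1]
        w=np.array([ray(W,(x/640,y/480),.014)[:2] for x,y in pts]);print(s[i],cv2.minAreaRect((w*1000).astype(np.float32)))
for c in(capture("scene"),capture("side")):
  for j in(1,2): print([(round(x["confidence"],2),ray(c,x["xy"],.028).round(3)) for x in pinpoint(c,f"jar{j}_mid")[:1]])
plan(.548,-.088,.005,-90)
E
```

```text
block0_mid []
block1_mid []
block2_mid []
block3_mid [(0.59, array([306., 228.]), array([ 0.55 , -0.084,  0.014])), (0.58, array([170.,  80.]), array([0.664, 0.015, 0.014]))]
[ 283  184   53   93 3979] ((547.129638671875, -87.82147216796875), (74.45355987548828, 36.673274993896484), 5.065256595611572)
[ 457  237  183   80 8275] ((498.6593322753906, -288.7772216796875), (145.92205810546875, 69.53770446777344), 83.32553100585938)
[(0.74, array([0.644, 0.265, 0.028]))]
[(0.76, array([0.646, 0.261, 0.028]))]
[(0.56, array([0.55 , 0.268, 0.028]))]
[(0.59, array([ 0.547, -0.11 ,  0.028]))]
t 31.6 pos [ 0.5533 -0.0873  0.1722] yaw -90.2 tilt [ 0. -0.] shift [-0.18  0.02  5.57] turn -0.0017 F [-0.1 -0.  -0.4] open 0.997 grip 0.0 j6 70
```

View pics/w3.png

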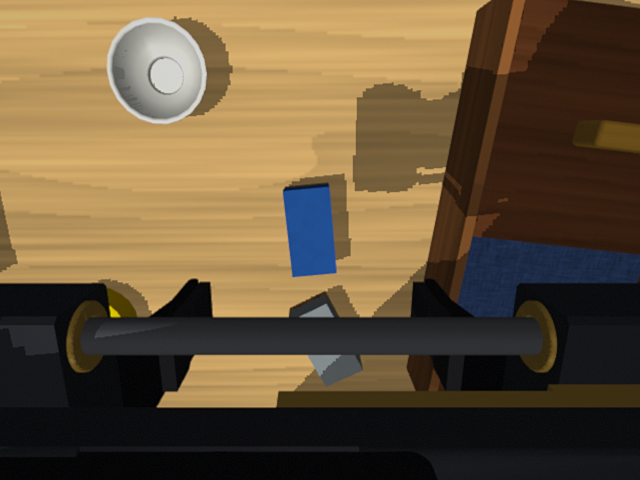

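Call:
move_arm:
  increments:
    - [[-0.15,0,0],[0,0,-0.043],0]
    - [[0,0,0.9],[0,0,0],0]
    - [[0,0,0.9],[0,0,0],0]
    - [[0,0,0.9],[0,0,0],0]
    - [[0,0,0.9],[0,0,0],0]
    - [[0,0,0.9],[0,0,0],0]
    - [[0,0,0.7],[0,0,0],0]
    - [[0,0,0.32],[0,0,0],0]
    - [[0,0,0],[0,0,0],1]
    - [[0,0,0],[0,0,0],1]
    - [[0,0,0],[0,0,0],1]
    - [[0,0,0],[0,0,0],1]
    - [[0,0,0],[0,0,0],1]
    - [[0,0,0],[0,0,0],1]
    - [[0,0,0],[0,0,0],1]
    - [[0,0,0],[0,0,0],1]
    - [[0,0,0],[0,0,0],1]
    - [[0,0,0],[0,0,0],1]
    - [[0,0,0],[0,0,0],1]

```text
time_s: 33.18
position: [0.5488, -0.0878, 0.0068]
tcp_rot: [[0.996, 0.086, 0.0], [0.086, -0.996, -0.0], [0.0, 0.0, -1.0]]
force: [-0.2, 0.2, 2.0]
opening: 0.412
grasp_force: 30.0
```

```bash
cat >> h.py <<'E'
def box(x,y):
    a=np.radians(-6.4);return np.array([.4775,-.279])+[x*np.cos(a)-y*np.sin(a),x*np.sin(a)+y*np.cos(a)]
E
python3 - <<'E'
from h import *
t=box(0,-42);t=box(0,-.042);print(t);plan(t[0],t[1],.106,83.6);t=box(0,.042);print(t);plan(t[0],t[1],.106,83.6)
E
```

```text
[ 0.4728183  -0.32073825]
t 33.18 pos [ 0.5488 -0.0878  0.0068] yaw -85.1 tilt [ 0. -0.] shift [-3.19  7.52 -3.31] turn 0.0942 F [-0.2  0.2  2. ] open 0.412 grip 30.0 j6 64
[ 0.4821817  -0.23726175]
t 33.18 pos [ 0.5488 -0.0878  0.0068] yaw -85.1 tilt [ 0. -0.] shift [-2.64  4.77 -3.31] turn 0.0942 F [-0.2  0.2  2. ] open 0.412 grip 30.0 j6 64
```

Call:
move_arm:
  increments:
    - [[0,0,-0.6],[0,0,0],1]
    - [[0,0,-1],[0,0,0],1]
    - [[0,0,-1],[0,0,0],1]
    - [[0,0,-0.9],[0,0,0],1]
    - [[-0.355,0.836,0],[0,0,0],1]
    - [[-0.355,0.836,0],[0,0,0],1]
    - [[-0.355,0.836,0],[0,0,0],1]
    - [[-0.355,0.836,0],[0,0,0],1]
    - [[-0.355,0.836,0],[0,0,0],1]
    - [[-0.355,0.836,0],[0,0,0],1]
    - [[-0.355,0.836,0],[0,0,0],1]
    - [[-0.355,0.836,0],[0,0,0],1]
    - [[-0.355,0.836,0],[0,0,0],1]
    - [[0,0,0],[0,0,0.047],1]
    - [[0,0,0],[0,0,0.047],1]
    - [[0,0,0.7],[0,0,0],1]
    - [[0,0,0.8],[0,0,0],1]
    - [[0,0,0.8],[0,0,0],1]
    - [[0,0,0.6],[0,0,0],1]
    - [[0,0,0],[0,0,0],1]

```text
time_s: 34.85
position: [0.4702, -0.3187, 0.0208]
tcp_rot: [[0.994, -0.111, -0.006], [-0.111, -0.994, 0.006], [-0.006, -0.005, -1.0]]
force: [0.5, 0.7, 0.3]
opening: 0.411
grasp_force: 30.0
```

Call:
move_arm:
  increments:
    - [[0,0,0.15],[0,0,0],1]
    - [[0,0,0.12],[0,0,0],1]
    - [[0,0,0],[0,0,0],1]
    - [[0,0,0],[0,0,0],0.45]
    - [[0,0,0],[0,0,0],0.45]
    - [[0,0,0],[0,0,0],0.45]
    - [[0,0,0],[0,0,0],0.45]
    - [[0,0,-0.5],[0,0,0],0.45]
    - [[0,0,-1],[0,0,0],0.45]
    - [[0,0,-1],[0,0,0],0.45]
    - [[0,0,-1],[0,0,0],0]
    - [[0,0,-1],[0,0,0],0]
    - [[0,0,-0.9],[0,0,0],0]
    - [[0,0,0],[0,0,0],0]

```text
time_s: 36.02
position: [0.4754, -0.3235, 0.1846]
tcp_rot: [[0.994, -0.111, 0.009], [-0.111, -0.994, -0.009], [0.01, 0.008, -1.0]]
force: [0.5, -0.9, 0.4]
opening: 0.768
grasp_force: 0.0
```

Call:
move_arm:
  increments:
    - [[-0.17,-0.89,0],[0,0,0],0]
    - [[-0.17,-0.89,0],[0,0,0],0]
    - [[-0.17,-0.89,0],[0,0,0],0]
    - [[-0.17,-0.89,0],[0,0,0],0]
    - [[-0.17,-0.89,0],[0,0,0],0]
    - [[-0.17,-0.89,0],[0,0,0],0]
    - [[-0.17,-0.89,0],[0,0,0],0]
    - [[-0.17,-0.89,0],[0,0,0],0]
    - [[0,0,0],[0,0,0],0]
    - [[0,0,0],[0,0,0],0]

```text
time_s: 36.85
position: [0.4552, -0.1028, 0.1784]
tcp_rot: [[0.994, -0.108, -0.001], [-0.108, -0.994, -0.0], [-0.001, 0.0, -1.0]]
force: [-0.1, -0.7, 0.1]
opening: 0.997
grasp_force: 0.0
```

```bash
python3 - <<'E'
from h import *
W=capture("wrist");save(W,"w4")
for k in("block1_mid","block3_mid"):
    r=pinpoint(W,k);print(k,[(round(x["confidence"],2),np.round(np.array(x["xy"])*[640,480]),ray(W,x["xy"],Z[k]).round(3)) for x in r[:2]])
plan(.453,-.102,.006,None)
E
```

```text
block1_mid [(0.78, array([308., 232.]), array([ 0.448, -0.099,  0.014]))]
block3_mid [(0.69, array([581., 172.]), array([ 0.473, -0.322,  0.014])), (0.63, array([ 72., 240.]), array([0.463, 0.098, 0.014]))]
t 37.0 pos [ 0.4563 -0.1051  0.1785] yaw -96.4 tilt [ 0.001 -0.001] shift [-0.13 -0.09  5.75] turn None F [ 0.6 -0.9  0.3] open 0.999 grip 0.0 j6 70
```

View pics/w4.png

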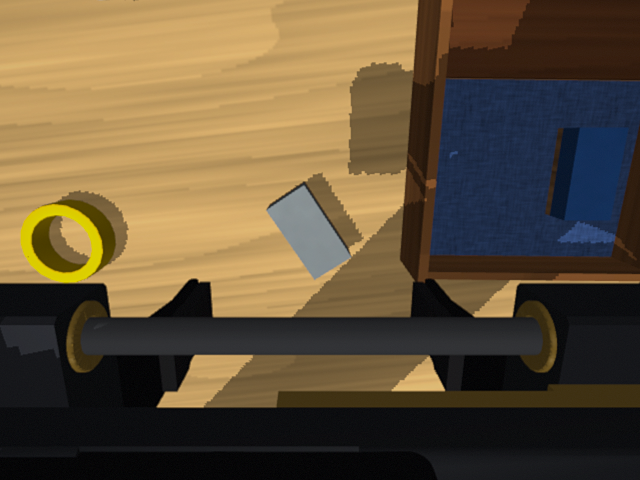

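```bash
python3 - <<'E'
from h import *
W=capture("wrist")
q=np.array([ray(W,(x/640,y/480),.028)[:2] for x,y in((267,209),(304,183),(351,252),(315,278))])
print(q.round(4).tolist(),q.mean(0))
r=cv2.minAreaRect((q*1000).astype(np.float32));print(r)
d=q[2]-q[1];a=np.degrees(np.arctan2(d[1],d[0]));print(a)
c=q.mean(0);plan(c[0],c[1],.006,a+90)
E
```

```text
[[0.4749, -0.0725], [0.4919, -0.1037], [0.4324, -0.1351], [0.4135, -0.1037]] [ 0.45320055 -0.10373145]
((452.712158203125, -103.70623016357422), (69.36004638671875, 36.591434478759766), 27.75364112854004)
-152.24635284206036
t 37.05 pos [ 0.4563 -0.1052  0.1785] yaw -96.4 tilt [ 0.001 -0.001] shift [-0.11 -0.04  5.75] turn -0.2849 F [-0.  -0.1 -0.2] open 0.999 grip 0.0 j6 70
```

Call:
move_arm:
  increments:
    - [[-0.11,-0.04,0],[0,0,-0.057],0]
    - [[0,0,0],[0,0,-0.057],0]
    - [[0,0,0],[0,0,-0.057],0]
    - [[0,0,0],[0,0,-0.057],0]
    - [[0,0,0],[0,0,-0.057],0]
    - [[0,0,0.9],[0,0,0],0]
    - [[0,0,0.9],[0,0,0],0]
    - [[0,0,0.9],[0,0,0],0]
    - [[0,0,0.9],[0,0,0],0]
    - [[0,0,0.9],[0,0,0],0]
    - [[0,0,0.8],[0,0,0],0]
    - [[0,0,0.44],[0,0,0],0]
    - [[0,0,0],[0,0,0],0]

```text
time_s: 38.13
position: [0.4514, -0.1031, 0.0035]
tcp_rot: [[0.885, 0.465, -0.004], [0.465, -0.885, 0.002], [-0.003, -0.004, -1.0]]
force: [0.6, 0.2, -0.9]
opening: 1.0
grasp_force: 0.0
```

Call:
move_arm:
  increments:
    - [[0,0,0],[0,0,0],1]
    - [[0,0,0],[0,0,0],1]
    - [[0,0,0],[0,0,0],1]
    - [[0,0,0],[0,0,0],1]
    - [[0,0,0],[0,0,0],1]
    - [[0,0,0],[0,0,0],1]
    - [[0,0,0],[0,0,0],1]
    - [[0,0,0],[0,0,0],1]
    - [[0,0,0],[0,0,0],1]
    - [[0,0,0],[0,0,0],1]
    - [[0,0,0],[0,0,0],1]
    - [[0,0,-0.6],[0,0,0],1]
    - [[0,0,-1],[0,0,0],1]
    - [[0,0,-1],[0,0,0],1]
    - [[0,0,-0.9],[0,0,0],1]
    - [[0,0,0],[0,0,0],1]

```text
time_s: 39.47
position: [0.4556, -0.1039, 0.1151]
tcp_rot: [[0.884, 0.467, 0.009], [0.467, -0.884, -0.004], [0.006, 0.008, -1.0]]
force: [0.7, -0.2, -0.2]
opening: 0.413
grasp_force: 30.0
```

```bash
python3 - <<'E'
from h import *
t=box(0,.042);plan(t[0],t[1],.0125,83.6)
E
```

```text
t 39.47 pos [ 0.4556 -0.1039  0.1151] yaw -62.2 tilt [ 0.009 -0.004] shift [-1.31  4.32  3.45] turn 0.2854 F [ 0.7 -0.2 -0.2] open 0.413 grip 30.0 j6 36
```

Call:
move_arm:
  increments:
    - [[-0.26,0.86,0],[0,0,0],1]
    - [[-0.26,0.86,0],[0,0,0],1]
    - [[-0.26,0.86,0],[0,0,0],1]
    - [[-0.26,0.86,0],[0,0,0],1]
    - [[-0.26,0.87,0],[0,0,0],1]
    - [[0,0,0],[0,0,0.057],1]
    - [[0,0,0],[0,0,0.057],1]
    - [[0,0,0],[0,0,0.057],1]
    - [[0,0,0],[0,0,0.057],1]
    - [[0,0,0],[0,0,0.057],1]
    - [[0,0,0],[0,0,0],1]
    - [[0,0,0.8],[0,0,0],1]
    - [[0,0,0.8],[0,0,0],1]
    - [[0,0,0.8],[0,0,0],1]
    - [[0,0,0.5],[0,0,0],1]
    - [[0,0,0.2],[0,0,0],1]
    - [[0,0,0],[0,0,0],1]
    - [[0,0,0],[0,0,0],1]

```text
time_s: 40.97
position: [0.4784, -0.2351, 0.018]
tcp_rot: [[0.994, -0.11, -0.0], [-0.11, -0.994, 0.0], [-0.0, -0.0, -1.0]]
force: [-1.0, 0.3, -1.3]
opening: 0.413
grasp_force: 30.0
```

Call:
move_arm:
  increments:
    - [[0,0,0.12],[0,0,0],1]
    - [[0,0,0.09],[0,0,0],1]
    - [[0,0,0],[0,0,0],1]
    - [[0,0,0],[0,0,0],0.45]
    - [[0,0,0],[0,0,0],0.45]
    - [[0,0,0],[0,0,0],0.45]
    - [[0,0,0],[0,0,0],0.45]
    - [[0,0,-0.5],[0,0,0],0.45]
    - [[0,0,-1],[0,0,0],0.45]
    - [[0,0,-1],[0,0,0],0.45]
    - [[0,0,-1],[0,0,0],0]
    - [[0,0,-1],[0,0,0],0]
    - [[0,0,-0.9],[0,0,0],0]
    - [[0,0,0],[0,0,0],0]
    - [[0,0,0],[0,0,0],0]

```text
time_s: 42.22
position: [0.4793, -0.2357, 0.1757]
tcp_rot: [[0.994, -0.111, 0.003], [-0.111, -0.994, -0.003], [0.004, 0.002, -1.0]]
force: [0.0, -0.1, -0.7]
opening: 0.842
grasp_force: 0.0
```

```bash
python3 - <<'E'
from h import *
W=capture("wrist");S=capture("scene");D=capture("side")
save(S,"s5")
a=np.vstack([np.asarray(W["img"])[0:330:1],]);a=cv2.resize(a,(400,206));b=cv2.resize(np.asarray(D["img"])[120:470,180:540],(400,389))
top=np.vstack([a,b]);c=cv2.resize(np.asarray(S["img"])[130:450,60:560],(400,256));c=cv2.copyMakeBorder(c,0,595-256,0,0,0)
cv2.imwrite("pics/all.png",np.hstack([top,c])[:,:,::-1])
for k in("block0_mid","block1_mid","block2_mid","block3_mid"):
  for n,c in(("w",W),("s",S),("d",D)):
    r=pinpoint(c,k);print(k,n,[(round(x["confidence"],2),ray(c,x["xy"],.019).round(3)[:2]) for x in r[:2]])
plan(*box(.145,0),.0645,-6.4)
E
```

```text
block0_mid w []
block0_mid s []
block0_mid d []
block1_mid w [(0.96, array([ 0.476, -0.233]))]
block1_mid s [(0.71, array([ 0.473, -0.239]))]
block1_mid d [(0.72, array([ 0.481, -0.233])), (0.58, array([ 0.47 , -0.319]))]
block2_mid w []
block2_mid s [(0.29, array([0.33 , 0.351]))]
block2_mid d []
block3_mid w [(0.55, array([ 0.473, -0.321]))]
block3_mid s [(0.71, array([ 0.472, -0.323]))]
block3_mid d [(0.73, array([ 0.475, -0.321]))]
t 42.97 pos [ 0.4784 -0.235   0.1739] yaw -96.4 tilt [-0.  0.] shift [4.97 1.46 3.65] turn -0.7498 F [-0.3  1.  -0.4] open 1.002 grip 0.0 j6 58
```

View pics/all.png

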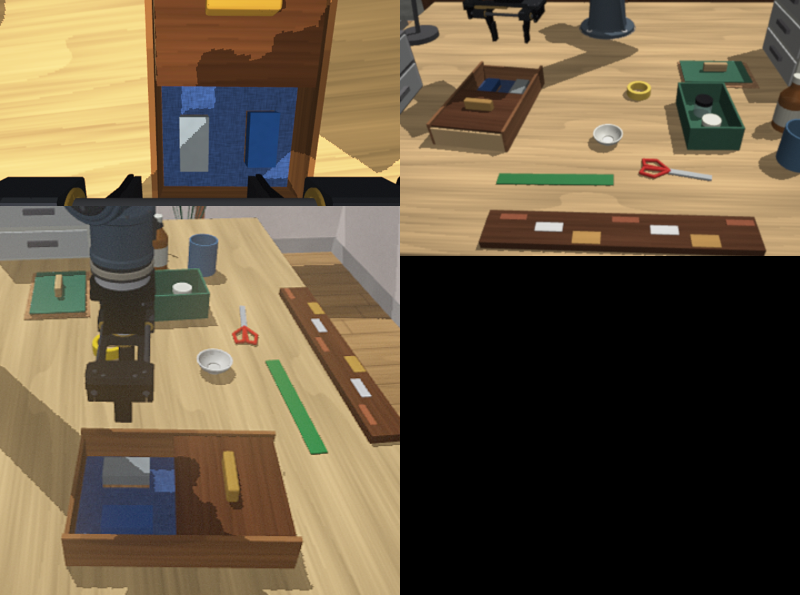

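Everything is in place: grey and blue blocks in the compartment, both jars upright in the tin, the lid on the mat and nothing left over. Now I'm closing the cover.

Call:
move_arm:
  increments:
    - [[0.83,0.24,0],[0,0,0],0]
    - [[0.83,0.24,0],[0,0,0],0]
    - [[0.83,0.24,0],[0,0,0],0]
    - [[0.83,0.24,0],[0,0,0],0]
    - [[0.83,0.25,0],[0,0,0],0]
    - [[0.82,0.25,0],[0,0,0],0]
    - [[0,0,0],[0,0,-0.0577],0]
    - [[0,0,0],[0,0,-0.0577],0]
    - [[0,0,0],[0,0,-0.0577],0]
    - [[0,0,0],[0,0,-0.0577],0]
    - [[0,0,0],[0,0,-0.0577],0]
    - [[0,0,0],[0,0,-0.0577],0]
    - [[0,0,0],[0,0,-0.0577],0]
    - [[0,0,0],[0,0,-0.0577],0]
    - [[0,0,0],[0,0,-0.0577],0]
    - [[0,0,0],[0,0,-0.0577],0]
    - [[0,0,0],[0,0,-0.0577],0]
    - [[0,0,0],[0,0,-0.0577],0]
    - [[0,0,0],[0,0,-0.0577],0]
    - [[0,0,0],[0,0,0],0]

```text
time_s: 44.63
position: [0.6216, -0.2951, 0.1738]
tcp_rot: [[0.109, 0.994, -0.0], [0.994, -0.109, 0.0], [0.0, -0.0, -1.0]]
force: [1.0, -0.3, 0.7]
opening: 1.0
grasp_force: 0.0
```

```bash
python3 - <<'E'
from h import *
plan(.6206,-.2952,.065,-6.4)
E
```

```text
t 44.63 pos [ 0.6216 -0.2951  0.1738] yaw -6.2 tilt [-0.  0.] shift [-0.01 -0.03  3.63] turn 0.0013 F [ 1.  -0.3  0.7] open 1.0 grip 0.0 j6 -28
```

Call:
move_arm:
  increments:
    - [[0,-0.03,0.9],[0,0,0],0]
    - [[0,0,0.9],[0,0,0],0]
    - [[0,0,0.9],[0,0,0],0.3]
    - [[0,0,0.7],[0,0,0],0.6]
    - [[0,0,0.2],[0,0,0],0.7]
    - [[0,0,0],[0,0,0],1]
    - [[0,0,0],[0,0,0],1]
    - [[0,0,0],[0,0,0],1]
    - [[0,0,0],[0,0,0],1]
    - [[0,0,0],[0,0,0],1]
    - [[0,0,0],[0,0,0],1]
    - [[0,0,0],[0,0,0],1]
    - [[0,0,0],[0,0,0],1]
    - [[0,0,0],[0,0,0],1]
    - [[0,0,0],[0,0,0],1]
    - [[0,0,0],[0,0,0],1]
    - [[0,0,0],[0,0,0],1]

```text
time_s: 46.05
position: [0.6205, -0.295, 0.0662]
tcp_rot: [[0.111, 0.994, -0.001], [0.994, -0.111, 0.0], [0.0, -0.001, -1.0]]
force: [-2.0, -0.1, 2.6]
opening: 0.182
grasp_force: 30.0
```

Call:
move_arm:
  increments:
    - [[0,-0.3,0],[0,0,0],1]
    - [[0,-0.4,0],[0,0,0],1]
    - [[0,-0.4,0],[0,0,0],1]
    - [[0,-0.4,0],[0,0,0],1]
    - [[0,-0.4,0],[0,0,0],1]
    - [[0,-0.4,0],[0,0,0],1]
    - [[0,-0.4,0],[0,0,0],1]
    - [[0,-0.4,0],[0,0,0],1]
    - [[0,-0.4,0],[0,0,0],1]
    - [[0,-0.4,0],[0,0,0],1]
    - [[0,-0.4,0],[0,0,0],1]
    - [[0,-0.3,0],[0,0,0],1]
    - [[0,-0.1,0],[0,0,0],1]
    - [[0,0,0],[0,0,0],1]
    - [[0,0,0],[0,0,0],1]

```text
time_s: 47.3
position: [0.4798, -0.2782, 0.0661]
tcp_rot: [[0.111, 0.994, -0.002], [0.994, -0.111, 0.002], [0.002, -0.002, -1.0]]
force: [-0.3, 6.3, 6.0]
opening: 0.181
grasp_force: 30.0
```

Call:
move_arm:
  increments:
    - [[0,-0.07,0],[0,0,0],1]
    - [[0,-0.07,0],[0,0,0],1]
    - [[0,-0.07,0],[0,0,0],1]
    - [[0,-0.07,0],[0,0,0],1]
    - [[0,-0.07,0],[0,0,0],1]
    - [[0,0,0],[0,0,0],1]
    - [[0,0,0],[0,0,0],1]

```text
time_s: 47.88
position: [0.4764, -0.2779, 0.0661]
tcp_rot: [[0.113, 0.993, 0.011], [0.994, -0.113, -0.001], [-0.0, 0.011, -1.0]]
force: [15.9, 9.0, -3.2]
opening: 0.182
grasp_force: 30.1
```

Call:
move_arm:
  increments:
    - [[0,0.14,0],[0,0,0],1]
    - [[0,0,0],[0,0,0],0.5]
    - [[0,0,0],[0,0,0],0.5]
    - [[0,0,0],[0,0,0],0.5]
    - [[0,0,0],[0,0,0],0.5]
    - [[0,0,0],[0,0,0],0.5]
    - [[0,0,-0.5],[0,0,0],0.5]
    - [[0,0,-0.8],[0,0,0],0]
    - [[0,0,-1],[0,0,0],0]
    - [[0,0,-1],[0,0,0],0]
    - [[0,0,-0.6],[0,0,0],0]
    - [[0,0,0],[0,0,0],0]

```text
time_s: 48.88
position: [0.4765, -0.281, 0.1872]
tcp_rot: [[0.111, 0.994, 0.007], [0.994, -0.111, -0.006], [-0.006, 0.007, -1.0]]
force: [-0.0, -0.4, 0.3]
opening: 0.79
grasp_force: 0.0
```

```bash
python3 - <<'E'
from h import *
for c in(capture("scene"),capture("side")): print([(round(x["confidence"],2),ray(c,x["xy"],.07).round(3)) for x in pinpoint(c,"cover_handle")[:1]])
plan(.349,.3406,.17,0)
E
```

```text
[(0.61, array([ 0.485, -0.281,  0.07 ]))]
[(0.63, array([ 0.475, -0.275,  0.07 ]))]
t 49.08 pos [ 0.4735 -0.2782  0.1817] yaw -6.4 tilt [-0.002  0.002] shift [20.04 -6.41  0.43] turn -0.0531 F [-0.2 -0.3 -0.3] open 0.953 grip 0.0 j6 -36
```

Call:
move_arm:
  increments:
    - [[1,-0.32,0],[0,0,0],0]
    - [[1,-0.32,0],[0,0,0],0]
    - [[1,-0.32,0],[0,0,0],0]
    - [[1,-0.32,0],[0,0,0],0]
    - [[1,-0.32,0],[0,0,0],0]
    - [[1,-0.32,0],[0,0,0],0]
    - [[1,-0.32,0],[0,0,0],0]
    - [[1,-0.32,0],[0,0,0],0]
    - [[1,-0.32,0],[0,0,0],0]
    - [[1,-0.32,0],[0,0,0],0]
    - [[1,-0.32,0],[0,0,0],0]
    - [[1,-0.32,0],[0,0,0],0]
    - [[1,-0.32,0],[0,0,0],0]
    - [[1,-0.32,0],[0,0,0],0]
    - [[1,-0.32,0],[0,0,0],0]
    - [[1,-0.32,0],[0,0,0],0]
    - [[1,-0.32,0],[0,0,0],0]
    - [[1,-0.32,0],[0,0,0],0]
    - [[1,-0.32,0],[0,0,0],0]
    - [[1,-0.32,0],[0,0,-0.052],0]

```text
time_s: 50.75
position: [0.3486, 0.3398, 0.1813]
tcp_rot: [[0.0, 1.0, -0.003], [1.0, -0.0, -0.002], [-0.002, -0.003, -1.0]]
force: [0.6, 0.5, -0.8]
opening: 1.003
grasp_force: 0.0
```

```bash
python3 - <<'E'
from h import *
W=capture("wrist");print([(round(x["confidence"],2),ray(W,x["xy"],.028).round(3)) for x in pinpoint(W,"lid_handle")[:1]])
plan(.349,.3406,.0225,-.3)
E
```

```text
[(0.96, array([0.35 , 0.339, 0.028]))]
t 50.85 pos [0.3488 0.3421 0.1816] yaw 0.2 tilt [-0.001  0.   ] shift [-0.05  0.01  5.3 ] turn 0.0046 F [ 0.2 -0.3  0.2] open 0.997 grip 0.0 j6 31
```

Call:
move_arm:
  increments:
    - [[-0.05,0,0.8],[0,0,0.004],0]
    - [[0,0,0.9],[0,0,0],0]
    - [[0,0,0.9],[0,0,0],0]
    - [[0,0,0.9],[0,0,0],0.3]
    - [[0,0,0.9],[0,0,0],0.5]
    - [[0,0,0.6],[0,0,0],0.6]
    - [[0,0,0.3],[0,0,0],0.7]
    - [[0,0,0],[0,0,0],0.7]
    - [[0,0,0],[0,0,0],1]
    - [[0,0,0],[0,0,0],1]
    - [[0,0,0],[0,0,0],1]
    - [[0,0,0],[0,0,0],1]
    - [[0,0,0],[0,0,0],1]
    - [[0,0,0],[0,0,0],1]
    - [[0,0,0],[0,0,0],1]
    - [[0,0,0],[0,0,0],1]

```text
time_s: 52.18
position: [0.3501, 0.3375, 0.0244]
tcp_rot: [[0.01, 1.0, 0.0], [1.0, -0.01, 0.0], [0.0, 0.0, -1.0]]
force: [-1.4, 1.4, 5.0]
opening: 0.178
grasp_force: 30.0
```

Call:
move_arm:
  increments:
    - [[0,0,-0.4],[0,0,0],1]
    - [[0,0,-0.9],[0,0,0],1]
    - [[0,0,-1],[0,0,0],1]
    - [[0,0,-1],[0,0,0],1]
    - [[0,0,-1],[0,0,0],1]
    - [[0,0,-0.8],[0,0,0],1]
    - [[-0.233,0.816,0],[0,0,0],1]
    - [[-0.233,0.816,0],[0,0,0],1]
    - [[-0.233,0.816,0],[0,0,0],1]
    - [[-0.233,0.816,0],[0,0,0],1]
    - [[-0.233,0.816,0],[0,0,0],1]
    - [[-0.233,0.816,0],[0,0,0],1]
    - [[-0.233,0.816,0],[0,0,0],1]
    - [[-0.233,0.816,0],[0,0,0],1]
    - [[-0.233,0.816,0],[0,0,0],1]
    - [[-0.233,0.816,0],[0,0,0],1]

```text
time_s: 53.52
position: [0.5945, 0.2642, 0.176]
tcp_rot: [[0.011, 1.0, -0.002], [1.0, -0.011, -0.001], [-0.001, -0.002, -1.0]]
force: [-0.3, 0.3, -2.1]
opening: 0.179
grasp_force: 30.0
```

Call:
move_arm:
  increments:
    - [[0,0,0],[0,0,0.0567],1]
    - [[0,0,0],[0,0,0.0567],1]
    - [[0,0,0],[0,0,0.0567],1]
    - [[0,0,0],[0,0,0.0567],1]
    - [[0,0,0],[0,0,0.0567],1]
    - [[0,0,0],[0,0,0.0567],1]
    - [[0,0,0],[0,0,0.0567],1]
    - [[0,0,0],[0,0,0.0567],1]
    - [[0,0,0],[0,0,0.0567],1]
    - [[0,0,0],[0,0,0.0567],1]
    - [[0,0,0],[0,0,0.0567],1]
    - [[0,0,0],[0,0,0.0567],1]
    - [[0,0,0],[0,0,0.0567],1]
    - [[0,0,0],[0,0,0],1]
    - [[0,0,0],[0,0,0],1]
    - [[0,0,0],[0,0,0],1]

```text
time_s: 54.85
position: [0.5937, 0.2648, 0.1764]
tcp_rot: [[1.0, 0.019, -0.001], [0.019, -1.0, -0.0], [-0.001, 0.0, -1.0]]
force: [0.5, -0.4, -1.2]
opening: 0.18
grasp_force: 30.0
```

```bash
python3 - <<'E'
from h import *
W=capture("wrist");s=read_state();z=s["position"][2]-.078
for k in("lid_handle",):print([(round(x["confidence"],2),ray(W,x["xy"],.083+z).round(4)) for x in pinpoint(W,k)[:1]])
plan(.594,.2652,.079,-89.1)
im=cv2.cvtColor(np.asarray(W["img"]),cv2.COLOR_RGB2HSV);m=((im[:,:,0]>60)&(im[:,:,0]<95)&(im[:,:,1]>90))
# far lid edge and side edges, top face at z=.07+z
for r in(120,160,200): 
    x=np.where(m[r])[0]; print(r,x.min(),x.max(),[ray(W,(v/640,r/480),.070+z).round(4)[:2].tolist() for v in(x.min(),x.max()+1)])
c=np.where(m[:,320])[0];print(c.min(),ray(W,(.5,c.min()/480),.07+z).round(4))
cv2.imwrite("pics/w6.png",np.asarray(W["img"])[:,:,::-1])
E
```

```text
[(0.84, array([0.5963, 0.2639, 0.1816]))]
t 54.95 pos [0.5939 0.2649 0.1767] yaw -89.0 tilt [-0.001 -0.   ] shift [ 0.   -0.01  3.26] turn 0.0011 F [ 0.2  0.  -2. ] open 0.179 grip 30.0 j6 103
120 159 462 [[0.6697, 0.3272], [0.672, 0.2048]]
160 163 459 [[0.6539, 0.3268], [0.6562, 0.2042]]
200 167 455 [[0.6373, 0.3264], [0.6396, 0.204]]
65 [0.6914 0.2629 0.1686]
```

View pics/w6.png

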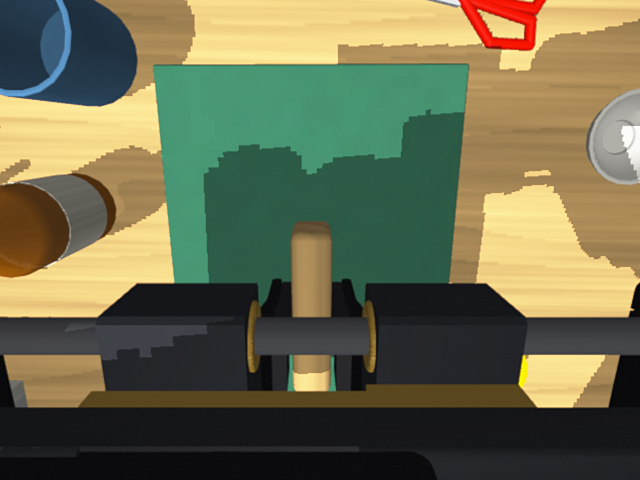

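```bash
python3 - <<'E'
from h import *
W=capture("wrist");W=dict(W);print(np.round(W["eye"],4))
p=ray(W,(.5,65/480),.1686);print("rel now",p[0]-W["eye"][0])
W["eye"]=np.array([.663,.266,.332])
for r in(84,):
  p=ray(W,(.5,r/480),.070);print("lid edge seated",p, "center",p[0]-.098)
print([ray(W,(x/640,84/480),.07)[1].round(4) for x in(209,411)],[ray(W,(x/640,363/480),.07)[:2].round(4) for x in(227,395)])
plan(.594,.2652,.079,-89.1)
E
```

```text
[0.6658 0.2657 0.3376]
rel now 0.025852808165945262
lid edge seated [0.69232923 0.26131119 0.07      ] center 0.5943292257079377
[np.float64(0.3292), np.float64(0.2057)] [array([0.4988, 0.3252]), array([0.5011, 0.2016])]
t 55.0 pos [0.594  0.2649 0.1768] yaw -89.0 tilt [-0. -0.] shift [-0.   -0.01  3.26] turn 0.001 F [ 0.   0.3 -1.5] open 0.18 grip 30.0 j6 103
```

Call:
move_arm:
  increments:
    - [[0.04,-0.03,0.5],[0,0,0],1]
    - [[0,0,0.7],[0,0,0],1]
    - [[0,0,0.7],[0,0,0],1]
    - [[0,0,0.4],[0,0,0],1]
    - [[0,0,0.3],[0,0,0],1]
    - [[0,0,0.2],[0,0,0],1]
    - [[0,0,0.2],[0,0,0],1]
    - [[0,0,0.1],[0,0,0],1]
    - [[0,0,0.1],[0,0,0],1]
    - [[0,0,0],[0,0,0],1]
    - [[0,0,0],[0,0,0],1]

```text
time_s: 55.92
position: [0.5957, 0.2659, 0.0814]
tcp_rot: [[1.0, 0.017, 0.001], [0.017, -1.0, 0.0], [0.001, -0.0, -1.0]]
force: [0.9, -0.2, -1.5]
opening: 0.176
grasp_force: 30.0
```

Call:
move_arm:
  increments:
    - [[0,0,0.05],[0,0,0],1]
    - [[0,0,0.03],[0,0,0],1]
    - [[0,0,0.02],[0,0,0],1]
    - [[0,0,0],[0,0,0],1]
    - [[0,0,0],[0,0,0],1]

```text
time_s: 56.33
position: [0.5958, 0.266, 0.0795]
tcp_rot: [[1.0, 0.017, 0.002], [0.017, -1.0, 0.0], [0.002, -0.0, -1.0]]
force: [-1.8, -0.3, 5.4]
opening: 0.178
grasp_force: 30.0
```

Contact with the rim (force now upward) at the expected height, so I'm releasing and lifting.

Call:
move_arm:
  increments:
    - [[0,0,0],[0,0,0],0.5]
    - [[0,0,0],[0,0,0],0.5]
    - [[0,0,0],[0,0,0],0.5]
    - [[0,0,0],[0,0,0],0.5]
    - [[0,0,0],[0,0,0],0.5]
    - [[0,0,0],[0,0,0],0.5]
    - [[0,0,-0.5],[0,0,0],0.5]
    - [[0,0,-1],[0,0,0],0]
    - [[0,0,-1],[0,0,0],0]
    - [[0,0,-1],[0,0,0],0]
    - [[-0.5,0.8,-0.5],[0,0,0],0]
    - [[-0.5,0.8,-0.5],[0,0,0],0]
    - [[-0.5,0.8,0],[0,0,0],0]
    - [[-0.5,0.8,0],[0,0,0],0]
    - [[-0.5,0.8,0],[0,0,0],0]
    - [[0,0,0],[0,0,0],0]
    - [[0,0,0],[0,0,0],0]

```text
time_s: 57.75
position: [0.5219, 0.1438, 0.2132]
tcp_rot: [[1.0, 0.014, -0.0], [0.014, -1.0, 0.0], [0.0, -0.0, -1.0]]
force: [1.6, -0.2, -0.7]
opening: 0.994
grasp_force: 0.0
```

```bash
python3 - <<'E'
from h import *
S=capture("scene");D=capture("side")
for k in("lid_handle","cover_handle","dish","tape","scissors","ruler"):
  print(k,[(round(x["confidence"],2),ray(c,x["xy"],Z[k]).round(3)[:2].tolist()) for c in(S,D) for x in pinpoint(c,k)[:1]])
a=cv2.resize(np.asarray(S["img"])[190:330,90:500],(800,273));b=cv2.resize(np.asarray(D["img"])[150:460,200:480],(290,321))
b2=cv2.resize(np.asarray(D["img"])[165:235,270:385],(510,310))
o=np.vstack([a,np.hstack([b[:310],b2])]);cv2.imwrite("pics/fin.png",o[:,:,::-1]);print(o.shape)
E
```

```text
lid_handle [(0.7, [0.587, 0.278]), (0.82, [0.592, 0.278])]
cover_handle [(0.58, [0.478, -0.289]), (0.7, [0.473, -0.28])]
dish [(0.55, [0.667, 0.022]), (0.58, [0.663, 0.015])]
tape [(0.79, [0.466, 0.1])]
scissors [(0.83, [0.768, 0.153]), (0.57, [0.76, 0.149])]
ruler [(0.6, [0.798, -0.084]), (0.85, [0.792, -0.092])]
(583, 800, 3)
```

View pics/fin.png

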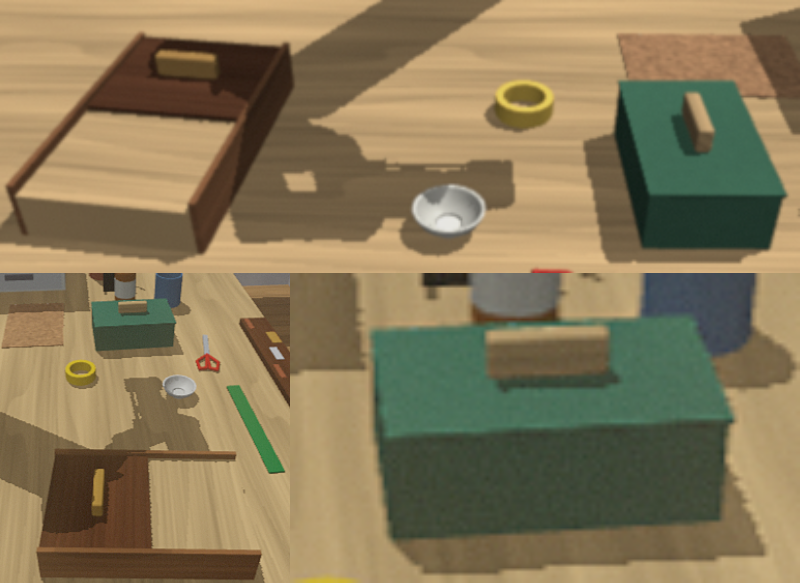

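The cover is home and the lid looks flush, but the networks put the lid bar 12 mm off. I'm checking that against the start image.

```bash
python3 - <<'E'
from h import *
for n,(y0,y1,x0,x1) in(("scene",(215,330,395,500)),("side",(165,235,280,380))):
    A=cv2.imread(f"pics/{n}0.png");c=capture(n);B=np.asarray(c["img"])[:,:,::-1]
    for I in(A,B):
        h=cv2.cvtColor(np.ascontiguousarray(I[y0:y1,x0:x1]),cv2.COLOR_BGR2HSV);m=((h[:,:,0]>60)&(h[:,:,0]<95)&(h[:,:,1]>70)).astype(np.uint8)
        k,l,s,_=cv2.connectedComponentsWithStats(m);i=1+np.argmax(s[1:,4]);mm=l==i
        ys,xs=np.where(mm);q=lambda f:(lambda j:(int(xs[j]+x0),int(ys[j]+y0)))(f)
        print(n,s[i],"corners",q((xs+ys).argmin()),q((xs-ys).argmax()),q((xs+ys).argmax()),q((xs-ys).argmin()))
        w=((h[:,:,0]>8)&(h[:,:,0]<28)&(h[:,:,1]>60)).astype(np.uint8)
        k,l,s,cc=cv2.connectedComponentsWithStats(w);bb=s[i] 
        hull=cv2.convexHull(np.argwhere(mm)[:,::-1].astype(np.int32))
        for j in range(1,k):
            if 40<s[j,4]<1500 and cv2.pointPolygonTest(hull.astype(np.float32),tuple(map(float,cc[j])),False)>0: print("  handle",s[j],(cc[j]+[x0,y0]).round(1))
E
```

```text
scene [  11   17   86   85 5578] corners (408, 232) (465, 232) (483, 316) (419, 314)
  handle [ 45  22  16  30 320] [447.1 251.6]
scene [  11   17   86   85 5584] corners (408, 232) (465, 232) (483, 316) (419, 314)
  handle [ 45  23  16  30 322] [447.4 252.5]
side [   8    9   81   28 1357] corners (288, 178) (359, 175) (368, 197) (290, 201)
side [   9   10   81   28 1356] corners (289, 178) (360, 175) (369, 198) (290, 202)Traceback (most recent call last):
  File "<stdin>", line 10, in <module>
IndexError: index 3 is out of bounds for axis 0 with size 3
```

The lid is within about 1 px of its starting seat, so I'm handing in.

```bash
python3 -c "
from rig import *
print(hand_in())"
```

```text
the job is handed in; nothing more can be done
None
```

I handed the job in at about 58 s of the 210 s. The grey and blue blocks are in the slide box with its cover fully home, both jars are in the tin with its lid seated, and the dish, tape, scissors and ruler are where they were.

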